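Pencil the centre mark under a jug's spout on the banding wheel

ROBOT

A 6-joint arm with a two-finger parallel gripper is mounted at the origin on the work surface. World frame = base frame: x ahead of the robot, y to its left, z up, the work surface at z = 0. Lengths are in mm, angles in degrees, forces in N, time in s.
With the tool pointing down it reaches from about 350 to 850 mm from the base axis. Payload 8.1 kg.
Tool frame: the origin (TCP) lies midway between the tips of the shut fingers; the grasp point (between the pads) lies 19 mm behind it; x points along the fingers, z is the direction in which the jaws open and shut, and the axes are right-handed (so a half turn about x gives the same grasp; the last joint's range is limited). The gripper opens to 85 mm and grips with 20 to 120 N. Pads are 22 mm wide; open, the fingers measure 114 mm over their backs; the gripper's body (76 mm by 85 mm) begins 54 mm behind the grasp point. The pads swing forward as they close: fully open they stand 13 mm farther back than shut.
Start: joints at [-4.893, 7.471, 85.268, -0, 87.261, -4.893], TCP at [600.004, 0.022, 231.292] pointing down, gripper open.
Joint ranges: [-169.43, 169.43], [-51.17, 129.36], [1.28, 143.12], [-76.62, 256.62], [0, 156.53], [-152.29, 152.29]. Speed limits (degrees/s): [136.94, 136.94, 159.86, 180, 180, 180].

INTERFACE

Orientations are given as [roll, pitch, yaw] about the fixed x, y, z axes, in that order (R = Rz(yaw) Ry(pitch) Rx(roll)).
In Python, from bench import r gives the robot as it stands. The module is installed in compiled form; this text tells all that it offers.
- The arm moves only by the tool servo_tool, never from a script. Its argument "commands" is a list that holds one entry, the list of rows, each a list of 7 numbers: the closure in counts, from 0 (fully open) to 255 (shut), then the shift along the tool's x, y, z in cm, then the turn, a rotation vector about the tool's x, y, z in degrees. A call has 1 to 8 rows; each row is the pose to reach, as a shift and turn from the pose commanded when the call began, along the tool's axes at that moment; what a row does not reach only later rows make up. A row lasts 1/10 s, in which the tool goes at most 50 mm and 8.59 degrees, less where a joint would pass 70% of its speed; a pose out of reach is approached as far as the arm can. A call with a gripper value outside its range is refused whole. The fingers move at their own pace and stop on an object; "force" is the grip in N (left out, the last holds). Time passes only in rows, so rows that repeat a pose let the fingers close. It gives the time, the measured TCP pose, the force and the opening at its end, in the units of the state.
- r.sense(): the state, without advancing time (a new reading comes with each control period).
- r.snapshot(name): name is "scene" or "side" or "wrist"; returns (picture, depth): 480x640x3 uint8, red, green, blue; 480x640 float32, mm along the optical axis (not along the pixel's ray), 0 where there is no reading.
- r.calibration(name): a dict with "fx", "fy", "cx", "cy" (pixels), "dist" ([k1, k2, p1, p2, k3] as OpenCV has them; the pictures are not rectified), "pose" (4x4, takes a point from camera to world coordinates). Camera axes: x right, y down, z forward; pixel columns grow to the right and rows downward; lengths in mm; the calibration is good to about 2 mm. A picture is of the moment at which its call begins: read the wrist's pose just before it. calibration takes no time and is no camera call; for the wrist camera it gives the pose at the moment of the call.
- r.hand_in(): hands the job in, once; it reports no verdict.
The state is a dict: "time": time; "joint_pos": joint angles; "qd": joint speeds; "joint_efforts": joint torques, N m; "tool_pos": TCP position; "tcp_rot": TCP orientation; "ft_force": force on the tool from outside, world axes, zero at the start; "wrist_torque": the same for the moment, N m; "finger_gap": finger opening in mm.
Only numpy, scipy, OpenCV 4.12 (cv2) and the standard library are available. Lean on these libraries where they do the work, as an engineer would, in place of code of your own. Each camera call takes 0.05 s, during which the arm holds its last target.

TASK

Stand the jug in the middle of the banding wheel with its spout facing the pencil of the marking gauge. Then slide the gauge's bar in by its knob until the pencil just touches the jug under the spout, gently enough that the brittle jug stays where it stands, and draw the bar fully back again. Put the jug down softly and leave the other pots alone.

Things in the scene. Friction and masses are not known exactly. Their poses are not given: they have to be found in the camera images.
- jug: Unglazed pinkish ceramic jug, 0.29 to 0.47 kg, the only pot with a spout: straight round body 64 mm wide, 110 mm high, open top, wall 5 mm. Origin: centre of the underside, z up. +x points to the spout (15 mm beyond the body, from 80 mm height to the rim), -x to the handle (67 mm from the axis, 25 to 94 mm high, 15 mm wide); the sides at +y and -y are plain. Stands on the board, turned any way.
- jug_spout (a point): Tip of the jug's spout: 47 mm from the jug's axis along its +x, 112 mm above its foot.
- wheel: Banding wheel (potter's hand turntable), fixed: iron foot, aluminium head of 200 mm diameter with turned rings of 80, 120, 160 and 192 mm diameter. Origin: on its axis at table height; its -x points to the gauge. The head turns without limit under a light push (friction 0.02 N m) and stays where left.
- wheel_centre (a point): Middle of the wheel head's flat top face, on the axis, 70 mm above the table: the jug's foot goes here.
- gauge: Marking gauge, fixed beside the wheel: iron foot 110 x 100 x 16 mm, steel post (154 mm high, 30 mm ahead of the origin, 19 mm to +y of the bar) and a clamp through which a level bar slides, 120 mm above the table. Origin: on the table below the bar; +x points along the bar and pencil, straight at the wheel's axis.
- bar (a joint): Slide of the gauge's bar in m: 0 = fully back (end stop), growing as the bar and pencil move towards the wheel's axis (along the gauge's +x), at most 0.080. Friction about 1.2 N; it stays where it is left. Starts nearly back (0 to 0.012).
- pencil_tip (a point): Point of the pencil at the front of the bar, 120 mm above the table (50 mm above the wheel's top face). It moves with the bar, 150 mm ahead of the knob. It lies 73 mm ahead of the gauge's origin when the bar is fully back.
- knob (a point): Middle of the grip of the upright round black knob at the rear end of the bar: 17 mm in diameter, its top 16 mm above this point, the bar 24 mm below this point; 148 mm above the table. Can be pinched from above any way round; moves with the bar.
- board: Wooden ware board lying on the table, 420 mm (its x) x 150 mm x 18 mm high, fixed. Origin: centre of the underside. The three pots stand in a row along it, about 125 mm apart, in any order.
- mug: Bisque mug, a bystander: 72 mm in diameter, 88 mm high, strap handle at its -x, no spout. Origin: centre of the underside.
- beaker: Bisque beaker, a bystander: 66 mm in diameter, 104 mm high, no handle and no spout. Origin: centre of the underside.
Mind the look-alikes: they are no part of the job. Leave any green or orange look-alike of the jug alone. Leave any purple look-alike of the gauge alone.

How it is judged:
By the outcome, as a careful person would: the job done as asked, in the order asked, and still so for the second after the job is handed in, with the robot touching nothing.
It also fails if it takes over 54 s, if anything falls off the work surface, if the arm or the gripper's body presses on something with over 40 N, if the wrist force passes 120 N, or if a joint passes its speed limit or range.

## Working session

There is one attempt and no reset: what is moved stays moved. The work goes in short steps, Python scripts to look and compute and a tool call to move; the robot and the scene stay as the last step left them, time stands still between calls to the robot, and variables do not carry over. Pictures are saved under pics/ and viewed, and the job is handed in when it is done.

Besides the shell and the picture viewer there is one more tool, called after "Request:" as a command line: name --argument value ..., lists and objects as JSON in quotes. servo_tool: Moves the arm, as the interface text tells. Its arguments: {"type":"object","properties":{"commands":{"type":"array","items":{"type":"array","items":{"type":"array","items":{"type":"number"}}}},"force":{"type":"number"}},"required":["commands"]}

```bash
mkdir -p pics; cat > h.py <<'E'
import numpy as np, cv2
from bench import r
def save(n,im): cv2.imwrite(f'pics/{n}.png',cv2.cvtColor(im,cv2.COLOR_RGB2BGR))
E
python3 - <<'E'
from h import *
for n in ("scene","side"):
    c=r.calibration(n); im,d=r.snapshot(n); save(n+'0',im); np.save(n+'0_d.npy',d); np.save(n+'0.npy',im)
    print(n,{k:np.round(v,3).tolist() for k,v in c.items()})
s=r.sense(); print(s)
E
```

```text
scene {'fx': 511.476, 'fy': 511.476, 'cx': 317.628, 'cy': 237.556, 'dist': [-0.106, 0.0, 0.0, 0.0, 0.0], 'pose': [[0.811, 0.386, -0.44, 1028.351], [0.586, -0.526, 0.617, -788.464], [0.007, -0.758, -0.652, 877.167], [0.0, 0.0, 0.0, 1.0]]}
side {'fx': 539.031, 'fy': 539.031, 'cx': 313.048, 'cy': 244.288, 'dist': [-0.03, 0.0, 0.0, 0.0, 0.0], 'pose': [[-0.995, -0.038, 0.088, 445.689], [-0.096, 0.478, -0.873, 1031.451], [-0.009, -0.877, -0.48, 726.178], [0.0, 0.0, 0.0, 1.0]]}
{'time': 0.1, 'joint_pos': array([-4.89412465e+00,  7.51177040e+00,  8.53225930e+01,  3.16156586e-04,
        8.72623566e+01, -4.89223882e+00]), 'qd': array([-0.1157423 , -0.20224503, -0.14637048, -0.0411926 , -0.07227185,
       -0.06577636]), 'joint_efforts': array([ 1.52257860e-03, -5.70947063e+01, -5.01941299e+01, -1.80579236e-04,
        8.16394575e-03,  5.26326357e-05]), 'tool_pos': array([5.99504050e+02, 5.56735595e-02, 2.30343306e+02]), 'tcp_rot': array([174.92070343,  89.9032795 , 174.91880223]), 'ft_force': array([ 0.04282993, -1.17681089, -0.01180704]), 'wrist_torque': array([0.01397436, 0.01695939, 0.02357407]), 'finger_gap': 85.01165129779066}
```

View pics/scene0.png

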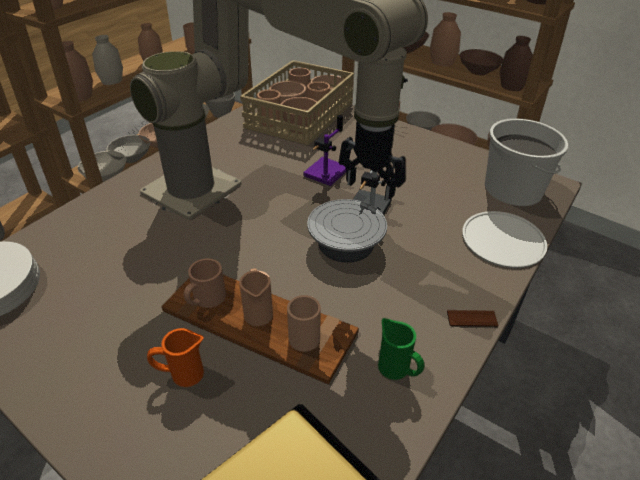

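View pics/side0.png

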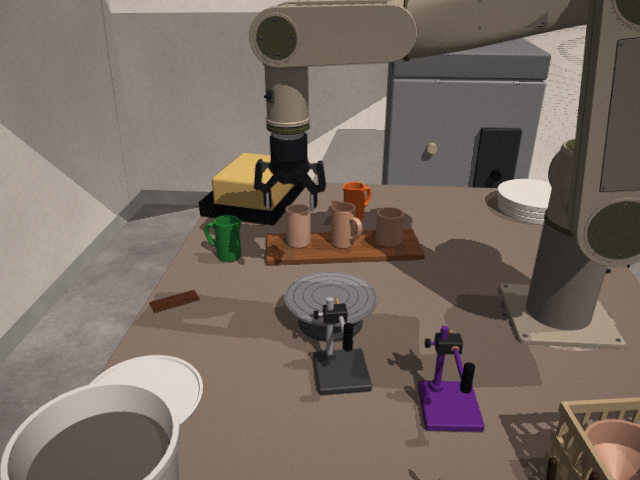

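The ware board holds mug (scene 207,283), a middle pot (257,297) and beaker (305,322). The orange (180,358) and green (398,350) jugs are decoys, and the purple gauge (325,165) is a look-alike. The middle pot should be the jug, since it shows a spout and a handle. The real gauge is the grey one at side (340,345). I'll confirm both in enlarged crops.

```bash
python3 - <<'E'
from h import *
a=np.load('scene0.npy')[240:380,160:370]; b=np.load('side0.npy')[190:400,255:425]
save('c1',np.hstack([cv2.resize(a,(420,280),interpolation=3),cv2.resize(b,(340,420),interpolation=3)[:280]]))
save('c2',cv2.resize(np.load('side0.npy')[270:400,270:400],(780,600),interpolation=3)[:600])
E
```

```text
(no output)
```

View pics/c1.png

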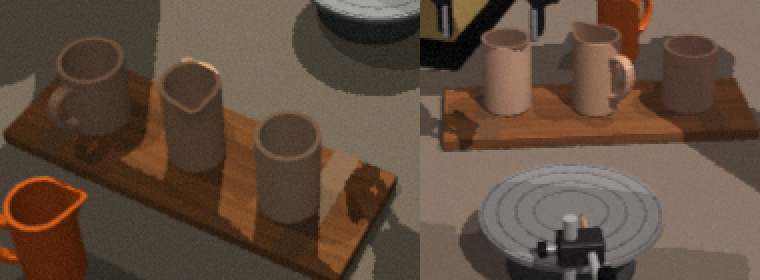

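View pics/c2.png

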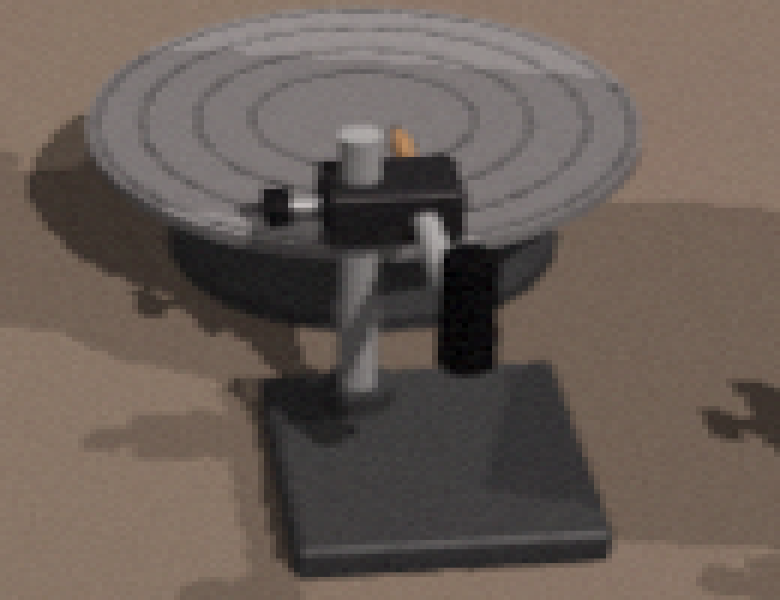

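The crops confirm it. The middle pot has the V-spout (crop 188,110) and a handle on the far side, so it is the jug. The grey gauge has its black knob at side ≈(348,318) and its pencil at about (337,300), aimed at the wheel. Next I measure with the depth clouds.

```bash
cat >> h.py <<'E'
def cloud(d,c):
    v,u=np.mgrid[0:480,0:640]; K=np.array([[c['fx'],0,c['cx']],[0,c['fy'],c['cy']],[0,0,1.]])
    p=np.stack([u,v],-1).reshape(-1,1,2).astype(np.float64)
    n=cv2.undistortPoints(p,K,np.array(c['dist'])).reshape(480,640,2)
    P=np.dstack([n[...,0]*d,n[...,1]*d,d]); T=np.array(c['pose'])
    W=P@T[:3,:3].T+T[:3,3]; W[d<=0]=np.nan
    return W
def ray(uv,c,z):
    K=np.array([[c['fx'],0,c['cx']],[0,c['fy'],c['cy']],[0,0,1.]])
    n=cv2.undistortPoints(np.array(uv,float).reshape(-1,1,2),K,np.array(c['dist'])).reshape(-1,2)
    T=np.array(c['pose']); D=np.c_[n,np.ones(len(n))]@T[:3,:3].T
    return T[:3,3]+D*((z-T[2,3])/D[:,2])[:,None]
def circ(P):
    A=np.c_[2*P[:,:2],np.ones(len(P))]; s=np.linalg.lstsq(A,(P[:,:2]**2).sum(1),rcond=None)[0]
    return s[0],s[1],np.sqrt(s[2]+s[0]**2+s[1]**2)
E
python3 - <<'E'
from h import *
for n in ("scene","side"):
    c=r.calibration(n); d=np.load(n+'0_d.npy'); W=cloud(d,c); im=np.load(n+'0.npy'); np.save(n+'_W.npy',W)
    x,y,z=W[...,0],W[...,1],W[...,2]
    print(n,'table z',np.nanmedian(z[(abs(z)<15)]))
    u0,v0=((347,222) if n=='scene' else (330,300))
    m=np.zeros((480,640),bool); m[v0-35:v0+45,u0-60:u0+60]=1
    m&=(z>60)&(z<80); P=W[m]; print('wheel',len(P),np.median(P,0),P.min(0),P.max(0))
    # rim by ellipse of mask contour, largest component
    lab,L,st,_=cv2.connectedComponentsWithStats(m.astype(np.uint8)); k=1+np.argmax(st[1:,4]); 
    cs=max(cv2.findContours((L==k).astype(np.uint8),0,1)[0],key=len)
    h=cv2.convexHull(cs).reshape(-1,2); R=ray(h,c,70); print('circ',circ(R))
    # pots
    for nm,(uu,vv) in (dict(jug=(257,297),mug=(207,283),beaker=(305,322)) if n=='scene' else dict(jug=(344,226),mug=(389,227),beaker=(299,226))).items():
        m=np.zeros((480,640),bool); m[max(vv-45,0):vv+45,uu-22:uu+22]=1
        for lo,hi in ((35,60),(60,90),(90,140)):
            P=W[m&(z>lo)&(z<hi)&(y<0)]; 
            if len(P)>10: print(nm,lo,hi,len(P),np.round(np.median(P,0)),np.round(np.percentile(P,1,0)),np.round(np.percentile(P,99,0)),np.round(circ(P),1))
E
```

```text
scene table z -0.2900591169498057
wheel 3353 [513.32778645  58.1830309   69.64484673] [408.06099475 -36.69878269  60.05705628] [609.19314786 202.43503447  79.92732835]
circ (np.float64(510.7095260501043), np.float64(62.23771714477152), np.float64(102.13253441768751))
jug 35 60 226 [ 520. -289.   47.] [ 479. -300.   36.] [ 530. -249.   60.] [ 498.4 -267.7   31. ]
jug 60 90 413 [ 510. -279.   77.] [ 471. -300.   60.] [ 530. -239.   90.] [ 499.4 -268.8   29.9]
jug 90 140 826 [ 498. -266.  114.] [ 461. -300.   90.] [ 532. -231.  131.] [ 499.4 -268.4   31.4]
mug 35 60 349 [ 391. -308.   49.] [ 342. -349.   35.] [ 410. -260.   59.] [ 373.3 -295.1   35.1]
mug 60 90 600 [ 381. -293.   75.] [ 340. -356.   60.] [ 410. -257.   90.] [ 371.7 -300.7   37.5]
mug 90 140 556 [ 377. -298.  100.] [ 339. -351.   90.] [ 410. -255.  108.] [ 373.6 -296.5   36. ]
beaker 35 60 250 [ 638. -285.   49.] [ 596. -294.   36.] [ 652. -235.   60.] [ 619.4 -261.3   31.4]
beaker 60 90 485 [ 620. -269.   76.] [ 590. -294.   61.] [ 651. -230.   90.] [ 619.7 -261.7   30.9]
beaker 90 140 823 [ 620. -262.  111.] [ 588. -29
[... 503 characters left out ...]
2  102.8]
jug 90 140 870 [ 485. -290.  109.] [ 442. -490.   91.] [ 526. -218.  131.] [ 445.5 -349.7  110.3]
mug 35 60 233 [ 377. -261.   48.] [ 338. -505.   35.] [ 432. -251.   60.] [ 368.2 -385.9  126. ]
mug 60 90 347 [ 375. -264.   77.] [ 338. -506.   61.] [ 433. -251.   90.] [ 406.5 -374.   113.6]
mug 90 140 325 [ 372. -280.  100.] [ 339. -485.   90.] [ 431. -252.  108.] [ 399.5 -333.7   66.6]
beaker 35 60 418 [ 665. -442.   45.] [ 584. -631.   35.] [ 714. -225.   59.] [ 489.  -437.7  235.8]
beaker 60 90 278 [ 616. -235.   74.] [ 583. -565.   61.] [ 714. -223.   89.] [ 627.1 -395.2  162.3]
beaker 90 140 479 [ 615. -242.  110.] [ 583. -294.   91.] [ 648. -224.  124.] [ 640.2 -302.1   64.7]
```

```bash
python3 - <<'E'
from h import *
Ws=np.load('scene_W.npy');Wd=np.load('side_W.npy'); ims=np.load('scene0.npy');imd=np.load('side0.npy')
C=np.array([499.2,-268.4])
for n,W in (('scene',Ws),('side',Wd)):
    P=W.reshape(-1,3); P=P[~np.isnan(P[:,0])]; q=P[:,:2]-C; rr=np.hypot(*q.T)
    for nm,lo,hi,r0,r1 in (('spout',100,135,37,52),('handle',45,108,38,72)):
        m=(P[:,2]>lo)&(P[:,2]<hi)&(rr>r0)&(rr<r1); a=np.degrees(np.arctan2(q[m,1],q[m,0])); print(n,nm,m.sum(),np.round(np.histogram(a,36,(-180,180))[0]).tolist(), np.median(a) if m.sum() else 0)
    P2=P[(rr<36)&(P[:,2]>60)&(P[:,2]<122)]; print('body circ',np.round(circ(P2),1))
# gauge foot: side
x,y,z=np.moveaxis(Wd,-1,0)
m=np.zeros((480,640),bool); m[345:398,308:375]=1
m&=(z>10)&(z<22); P=Wd[m]; print('foot',len(P),cv2.minAreaRect(P[:,:2].astype(np.float32)),np.median(P,0))
m=np.zeros((480,640),bool); m[308:336,342:354]=1
m&=(imd.max(-1)<45)&(z>100); P=Wd[m]; print('knob',len(P),np.median(P,0),P.min(0),P.max(0))
m=np.zeros((480,640),bool); m[290:302,326:336]=1
m&=(z>140); P=Wd[m]; print('posttop',len(P),np.median(P,0))
c=r.calibration('side'); 
m=np.zeros((480,640),bool); m[288:304,330:345]=1
i=imd.astype(int); m&=(i[...,0]-i[...,2]>60); print('pencil',np.argwhere(m)[:,::-1].tolist(),np.round(Wd[m]).tolist())
E
```

```text
scene spout 39 [0, 0, 0, 0, 0, 0, 0, 0, 0, 0, 0, 0, 7, 16, 12, 1, 0, 0, 0, 0, 0, 0, 0, 0, 0, 0, 0, 0, 0, 0, 0, 3, 0, 0, 0, 0] -41.35546721705243
scene handle 3 [0, 0, 0, 0, 0, 0, 0, 0, 0, 0, 0, 0, 0, 0, 0, 0, 0, 0, 0, 0, 0, 0, 0, 0, 0, 0, 0, 0, 0, 0, 1, 0, 2, 0, 0, 0] 141.01191273410572
body circ [ 499.7 -269.    30. ]
side spout 52 [0, 0, 0, 0, 0, 0, 0, 0, 0, 0, 0, 1, 4, 4, 1, 0, 0, 0, 0, 0, 0, 0, 0, 0, 0, 0, 1, 2, 1, 5, 12, 17, 2, 2, 0, 0] 127.9916810379753
side handle 122 [0, 0, 0, 0, 0, 0, 0, 0, 0, 0, 0, 0, 0, 0, 0, 0, 0, 0, 0, 0, 0, 0, 0, 0, 0, 0, 1, 1, 3, 2, 27, 76, 12, 0, 0, 0] 132.5458045156792
body circ [ 496.5 -266.5   30.3]
foot 1939 ((474.40411376953125, 231.77685546875), (98.51470184326172, 110.6685562133789), 11.088947296142578) [472.79088999 240.49566477  15.87629139]
knob 158 [464.08334179 293.7238563  156.56243543] [453.42944071 195.96751081 110.64999137] [476.42309551 300.60308566 166.77090428]
posttop 30 [499.20740206 200.77822821 153.87053676]
pencil [[336, 298], [336, 299], [337, 299], [336, 300], [337, 300], [336, 301], [337, 301], [338, 301], [336, 302], [337, 302], [338, 302], [337, 303], [338, 303]] [[490.0, 149.0, 122.0], [490.0, 153.0, 123.0], [488.0, 153.0, 123.0], [490.0, 163.0, 127.0], [488.0, 159.0, 124.0], [490.0, 164.0, 125.0], [488.0, 160.0, 123.0], [486.0, 158.0, 122.0], [490.0, 164.0, 123.0], [488.0, 166.0, 124.0], [486.0, 166.0, 125.0], [487.0, 169.0, 124.0], [486.0, 167.0, 123.0]]
```

Working numbers: jug at about (499,-268) with the spout at about -45°, wheel at about (509,65), and gauge axis at about -79°. I'll move above the jug, turning the jaws, for a wrist-camera check.

Request:
servo_tool --commands '[[[0,-8,-20,-8,8,0,0],[0,-8,-26,-10,17,0,0],[0,-8,-26,-10,25,0,0],[0,-8,-26,-10,34,0,0],[0,-8,-26,-10,42,0,0],[0,-8,-26,-10,51,0,0],[0,-8,-26,-10,59,0,0],[0,-8,-26,-10,67,0,0]]]' --force 30

```text
time: 0.9
tool_pos: [499.3, -261.5, 311.3]
tcp_rot: [-174.7, 90.0, 117.8]
ft_force: [0.7, -0.1, -0.8]
finger_gap: 85.3
```

Request:
servo_tool --commands '[[[0,0,0,0,9,0,0],[0,0,0,0,17,0,0],[0,0,0,0,26,0,0],[0,0,0,0,34,0,0],[0,0,0,0,43,0,0],[0,0,0,0,51,0,0],[0,0,0,0,60,0,0],[0,0,0,0,65,0,0]]]'

```text
time: 1.7
tool_pos: [499.8, -259.8, 310.7]
tcp_rot: [-79.7, 89.9, 147.9]
ft_force: [-0.5, -0.5, 0.4]
finger_gap: 85.3
```

```bash
python3 - <<'E'
from h import *
s=r.sense(); print(s['time'],s['tool_pos'],s['tcp_rot'],s['joint_pos'],s['ft_force'])
c=r.calibration('wrist'); im,d=r.snapshot('wrist'); save('w1',im); np.save('w1_d.npy',d); np.save('w1.npy',im)
import pickle; pickle.dump(c,open('w1.pkl','wb'))
print({k:np.round(v,3).tolist() for k,v in c.items()})
E
```

```text
1.7 [ 499.80315841 -259.84550602  310.74251948] [-79.71958208  89.94306503 147.94469228] [-3.26841687e+01  7.21687786e-01  8.41233884e+01 -6.27482460e-04
  9.52118553e+01  9.96515002e+01] [-0.5299071  -0.49563113  0.41349882]
{'fx': 428.43, 'fy': 428.43, 'cx': 316.969, 'cy': 239.034, 'dist': [-0.068, 0.0, 0.0, 0.0, 0.0], 'pose': [[-0.673, -0.706, -0.22, 555.497], [-0.74, 0.643, 0.2, -311.73], [0.001, 0.297, -0.955, 453.901], [0.0, 0.0, 0.0, 1.0]]}
```

View pics/w1.png

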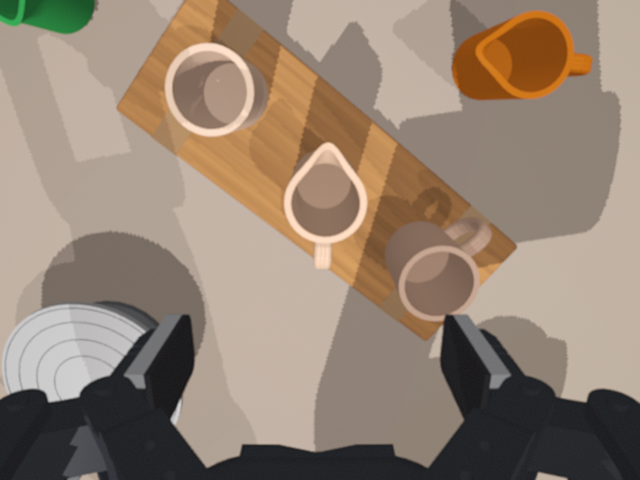

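The jug is centred near (325,203) with its spout tip at (327,143) and handle at (322,258). The mug is to the right (438,270), the beaker to the left (212,88).

```bash
python3 - <<'E'
from h import *
import pickle
c=pickle.load(open('w1.pkl','rb')); d=np.load('w1_d.npy'); W=cloud(d,c); im=np.load('w1.npy')
x,y,z=np.moveaxis(W,-1,0)
m=np.zeros((480,640),bool); m[135:275,275:380]=1
M=m&(z>122)&(z<134); P=W[M]; print(len(P),np.median(P,0))
cs=max(cv2.findContours(M.astype(np.uint8),0,1)[0],key=cv2.contourArea).reshape(-1,2)
R=ray(cs,c,128)[:,:2]
C=np.array(circ(R)); 
for _ in range(6):
    rr=np.hypot(*(R-C[:2]).T); k=abs(rr-C[2])<2.0; C=np.array(circ(R[k]))
print('rim outer circ',C,k.sum(),len(R))
q=R-C[:2]; rr=np.hypot(*q.T); i=rr.argmax(); print('spout far',R[i],rr[i],np.degrees(np.arctan2(*q[i,::-1])))
k=rr>39; qq=q[k]; print('spout mean ang',np.degrees(np.arctan2(*qq.mean(0)[::-1])),k.sum())
# handle: highest flat at z ~ 18+94
H=m&(z>95)&(z<116)&(np.hypot(x-C[0],y-C[1])>38)&(np.hypot(x-C[0],y-C[1])<70); q=W[H][:,:2]-C[:2]; print('handle',H.sum(),np.median(W[H],0),np.degrees(np.arctan2(*np.median(q,0)[::-1])))
# other pots
T=ray([(327,143),(322,268)],c,130); print(T)
print(np.degrees(np.arctan2(*(T[0,:2]-C[:2])[::-1])))
v=cv2.resize(im[130:280,270:390],(720,900)); save('w1c',v[:600])
E
```

```text
1914 [ 501.23691419 -272.72471833  128.8963666 ]
rim outer circ [ 497.66364656 -267.70685229   31.88203363] 193 245
spout far [ 529.78554562 -300.85950049] 46.161829268310456 -45.90468137354568
spout mean ang -44.65571805783689 34
handle 447 [ 463.16650893 -233.42493084  111.54778522] 135.1792833270175
[[ 530.94220292 -299.82692559  130.        ]
 [ 459.81839301 -230.5407565   130.        ]]
-43.98515842463191
```

Jug axis is (497.8,-268.0) with yaw -45° (spout and handle agree). Aligning and descending.

Request:
servo_tool --commands '[[[0,0,0.38,0.74,3,0,0],[0,4,0.38,0.74,3,0,0],[0,8,0.38,0.74,3,0,0],[0,12,0.38,0.74,3,0,0],[0,15,0.38,0.74,3,0,0],[0,18,0.38,0.74,3,0,0],[0,19,0.38,0.74,3,0,0],[0,19,0.38,0.74,3,0,0]]]'

```text
time: 2.55
tool_pos: [496.6, -267.2, 119.4]
tcp_rot: [-78.3, 89.8, 146.7]
ft_force: [-0.3, 0.4, 0.4]
finger_gap: 85.2
```

```bash
python3 - <<'E'
from h import *
s=r.sense(); print(s['time'],s['tool_pos'],s['tcp_rot'],s['ft_force'])
im,d=r.snapshot('wrist'); save('w2',im)
E
```

```text
2.55 [ 496.57720712 -267.2066295   119.37297092] [-78.33528803  89.76717259 146.7274185 ] [-0.33799766  0.35903106  0.38160821]
```

View pics/w2.png

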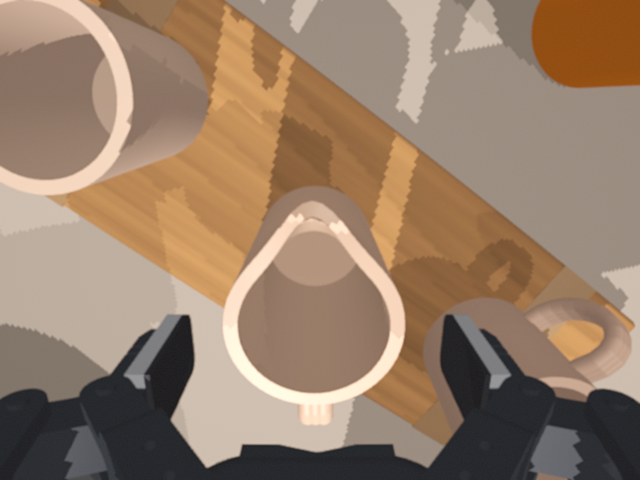

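Well centred: the jug is at column ~315 and the fingers straddle column 317. Descend and close.

Request:
servo_tool --commands '[[[0,2.5,0,0,0,0,0],[0,4,0,0,0,0,0],[0,4.7,0,0,0,0,0],[0,4.7,0,0,0,0,0]]]'

```text
time: 3.0
tool_pos: [497.4, -267.7, 73.8]
tcp_rot: [-78.9, 89.9, 146.1]
ft_force: [-0.2, -0.9, 0.2]
finger_gap: 85.6
```

Request:
servo_tool --commands '[[[90,0,0,0,0,0,0],[120,0,0,0,0,0,0],[160,0,0,0,0,0,0],[200,0,0,0,0,0,0],[200,0,0,0,0,0,0],[200,0,0,0,0,0,0]]]' --force 30

```text
time: 3.6
tool_pos: [498.8, -268.4, 75.6]
tcp_rot: [105.7, 89.9, -29.3]
ft_force: [1.1, 1.8, 5.1]
finger_gap: 63.7
```

Gripped at 63.7 mm. Lift.

Request:
servo_tool --commands '[[[200,-0.5,0,0,0,0,0],[200,-2,0,0,0,0,0],[200,-4,0,0,0,0,0],[200,-7,0,0,0,0,0],[200,-10,0,0,0,0,0],[200,-13,0,0,0,0,0],[200,-16,0,0,0,0,0],[200,-16,0,0,0,0,0]]]'

```text
time: 4.4
tool_pos: [499.9, -269.4, 240.7]
tcp_rot: [100.7, 89.5, -34.3]
ft_force: [0.6, -0.7, -2.9]
finger_gap: 63.5
```

```bash
python3 - <<'E'
from h import *
s=r.sense(); print(s['time'],s['tool_pos'],s['tcp_rot'],s['ft_force'],s['wrist_torque'],s['finger_gap'])
import pickle
c=r.calibration('wrist'); im,d=r.snapshot('wrist'); save('w3',im);np.save('w3.npy',im); np.save('w3_d.npy',d); pickle.dump(c,open('w3.pkl','wb'))
c=r.calibration('scene'); im,d=r.snapshot('scene'); np.save('scene1.npy',im); np.save('scene1_d.npy',d); save('scene1',im)
c=r.calibration('side'); im,d=r.snapshot('side'); np.save('side1.npy',im); np.save('side1_d.npy',d); save('side1',im)
E
```

```text
4.4 [ 499.88937763 -269.44698739  240.66326   ] [100.68048485  89.49227297 -34.32163865] [ 0.55776586 -0.70096477 -2.91734263] [-0.02068308 -0.06097828  0.0165539 ] 63.47859370022735
```

View pics/w3.png

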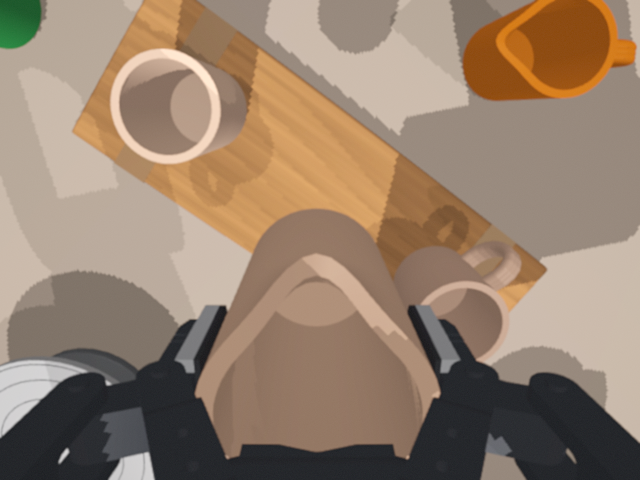

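View pics/scene1.png

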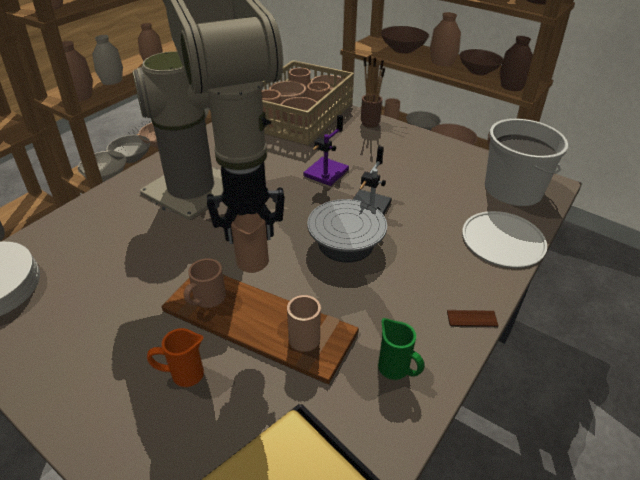

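View pics/side1.png

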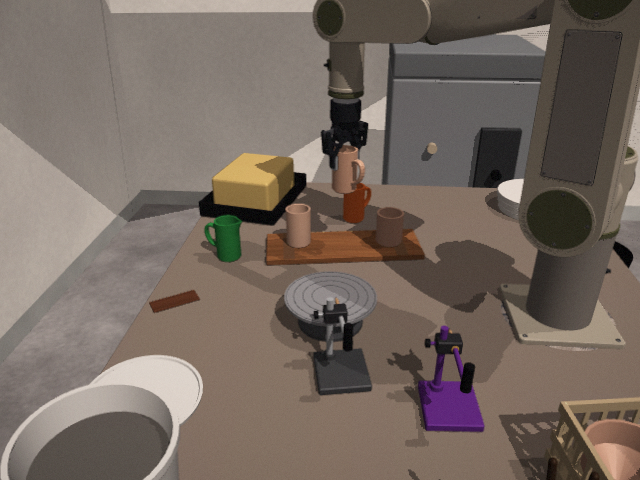

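The jug hangs upright in the gripper and the bystanders are unmoved. Next I refine the wheel centre from its turned rings, which are clear in both views, and the gauge line.

```bash
python3 - <<'E'
from h import *
from scipy.optimize import least_squares
from scipy.ndimage import gaussian_filter
rad=np.array([40,60,80,96.])
for n,box in (("scene",(305,200,390,250)),("side",(280,272,380,330))):
    c=r.calibration(n); im=np.load(n+'1.npy'); g=cv2.cvtColor(im,cv2.COLOR_RGB2GRAY).astype(np.float32)
    g=cv2.GaussianBlur(g,(0,0),0.7); u0,v0,u1,v1=box
    # dark line: black-hat
    bh=cv2.morphologyEx(g,cv2.MORPH_BLACKHAT,np.ones((5,5)))
    m=np.zeros_like(bh); m[v0:v1,u0:u1]=bh[v0:v1,u0:u1]
    vv,uu=np.nonzero(m>6); R=ray(np.c_[uu,vv],c,70)[:,:2]
    best=None
    for x0 in (500,505,510,515):
        for y0 in (58,63,68,73):
            f=lambda p:(lambda q:(q[:,None]-rad)[np.arange(len(q)),abs(q[:,None]-rad).argmin(1)])(np.hypot(R[:,0]-p[0],R[:,1]-p[1]))
            s=least_squares(f,[x0,y0],loss='soft_l1',f_scale=1.5)
            if best is None or s.cost<best.cost: best=s
    q=np.hypot(*(R-best.x).T); print(n,len(R),best.x,best.cost,np.histogram(q,np.arange(0,110,5))[0])
    for k in rad:
        C=R[abs(q-k)<5]; 
        if len(C)>20: print('  ring',k,np.round(circ(C),1),len(C))
    save('bh_'+n,cv2.resize(np.clip(im[v0-20:v1+20,u0-20:u1+20]*1.3,0,255).astype(np.uint8),None,fx=5,fy=5,interpolation=cv2.INTER_CUBIC))
s=r.sense(); print(s['time'],s['tool_pos'],s['tcp_rot'],s['ft_force'])
E
```

```text
scene 1057 [509.61276432  66.06734186] 6571.891376780774 [  0   0   0   0   0   0   2  85  88   3   6 131 135   5   6 147 163  10
   7  14  87]
  ring 40.0 [509.   65.8  40. ] 173
  ring 60.0 [509.1  65.6  60. ] 266
  ring 80.0 [508.8  66.   80.2] 310
  ring 96.0 [511.9  63.7  98.9] 30
side 1094 [507.95231674  63.10488222] 4658.802113185767 [  0   0   4   6  10  10   7  67  84   7   8 123 122  14  23 160 174  20
  46  95  33]
  ring 40.0 [507.9  62.4  40.3] 151
  ring 60.0 [507.8  62.8  60. ] 245
  ring 80.0 [507.8  63.1  80.2] 334
  ring 96.0 [507.9  62.4  96. ] 138
4.55 [ 497.31850438 -267.73937384  233.33006036] [-74.85490168  89.91802997 150.14039946] [-0.85299087  0.45163856 -4.72454134]
```

View pics/bh_scene.png

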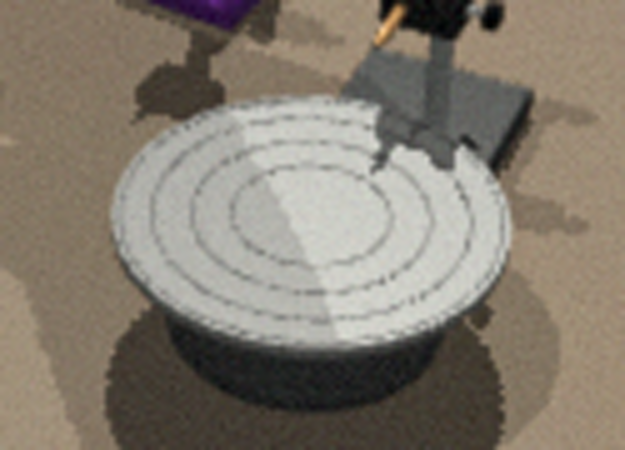

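Request:
servo_tool --commands '[[[200,-1.5,-1,-1.2,-4,0,0],[200,-3,-3.5,-4,-12,0,0],[200,-5,-7,-8,-20,0,0],[200,-6.6,-10.5,-12,-28,0,0],[200,-6.6,-14,-16,-36,0,0],[200,-6.6,-16.6,-19,-44,0,0],[200,-6.6,-18,-20.8,-52,0,0],[200,-6.6,-18.6,-21.4,-60,0,0]]]'

```text
time: 5.35
tool_pos: [516.6, 18.2, 297.8]
tcp_rot: [-122.6, 89.8, 162.9]
ft_force: [0.2, -0.2, -3.6]
finger_gap: 63.8
```

Request:
servo_tool --commands '[[[200,0,0,0,-8,0,0],[200,0,0,0,-16,0,0],[200,0,0,0,-24,0,0],[200,0,0,0,-32,0,0],[200,0,0,0,-40,0,0],[200,0,0,0,-48,0,0],[200,0,0,0,-56,0,0],[200,0,0,0,-64,0,0]]]'

```text
time: 6.15
tool_pos: [516.6, 14.9, 297.6]
tcp_rot: [-173.1, 89.7, 176.3]
ft_force: [0.4, 0.4, -3.5]
finger_gap: 63.7
```

Request:
servo_tool --commands '[[[200,0,0,0,-8,0,0],[200,0,0,0,-16,0,0],[200,0,0,0,-22,0,0],[200,0,0,0,-22,0,0],[200,0,0,0,-22,0,0],[200,0,0,0,-22,0,0]]]'

```text
time: 6.75
tool_pos: [517.3, 14.9, 299.4]
tcp_rot: [164.0, 89.9, 174.8]
ft_force: [0.6, 1.1, -3.4]
finger_gap: 63.6
```

```bash
python3 - <<'E'
from h import *
s=r.sense(); print(s['time'],s['tool_pos'],s['tcp_rot'],s['ft_force'],s['wrist_torque'],s['finger_gap'],s['joint_pos'])
import pickle
c=r.calibration('wrist'); im,d=r.snapshot('wrist'); save('w4',im);np.save('w4.npy',im); np.save('w4_d.npy',d); pickle.dump(c,open('w4.pkl','wb'))
s=r.sense(); print(s['tool_pos'])
E
```

```text
6.75 [517.31102573  14.86010959 299.3588032 ] [163.96395486  89.91008912 174.82012874] [ 0.57586929  1.10633456 -3.37106191] [ 0.02266351 -0.02493104 -0.0183789 ] 63.64650630019931 [-4.03357072e+00 -6.35788641e+00  9.21441886e+01  1.80378681e-03
  9.43035907e+01 -1.48896107e+01]
[517.44164373  14.83519627 299.67691978]
```

View pics/w4.png

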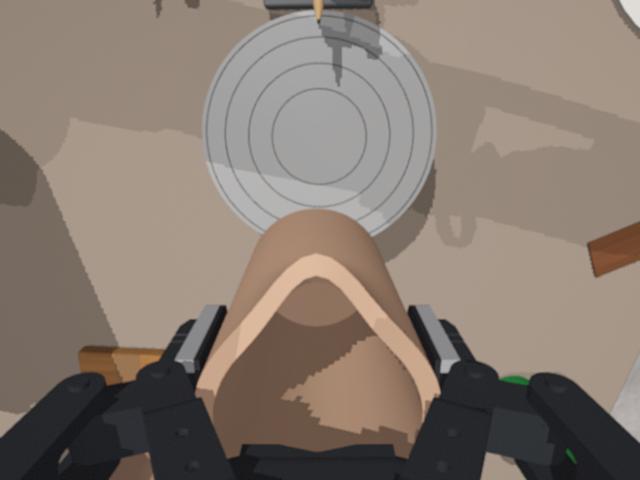

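Wheel rings are centred near (319,136). The pencil tip is at about (319,20) and the jug's spout is in line with it. Fitting.

```bash
python3 - <<'E'
from h import *
import pickle
from scipy.optimize import least_squares
c=pickle.load(open('w4.pkl','rb')); im=np.load('w4.npy'); d=np.load('w4_d.npy'); W=cloud(d,c)
g=cv2.GaussianBlur(cv2.cvtColor(im,cv2.COLOR_RGB2GRAY).astype(np.float32),(0,0),0.7)
bh=cv2.morphologyEx(g,cv2.MORPH_BLACKHAT,np.ones((5,5)))
m=np.zeros_like(bh); m[10:205,200:440]=bh[10:205,200:440]
vv,uu=np.nonzero(m>6); R=ray(np.c_[uu,vv],c,70)[:,:2]; C0=ray([(319,136)],c,70)[0,:2]; print('c0',C0)
rad=np.array([40,60,80,96.])
f=lambda p:(lambda q:(q[:,None]-rad)[np.arange(len(q)),abs(q[:,None]-rad).argmin(1)])(np.hypot(R[:,0]-p[0],R[:,1]-p[1]))
s=least_squares(f,C0,loss='soft_l1',f_scale=1); q=np.hypot(*(R-s.x).T); print('wheel',s.x)
for k in rad: 
    C=R[abs(q-k)<4]; print(k,np.round(circ(C),2),len(C))
i=im.astype(int); m=np.zeros((480,640),bool); m[0:40,300:340]=1; m&=(i[...,0]-i[...,2]>50)
p=np.argwhere(m)[:,::-1]; print('pencil px',p.min(0),p.max(0),p[p[:,1].argmax()])
t=p[p[:,1].argmax()]; tip=ray([(t[0],t[1])],c,120)[0]; print('tip',tip, 'base', ray([p[p[:,1]<=2].mean(0)],c,120)[0])
g_=tip[:2]-s.x; print('wheel->pencil',np.hypot(*g_),np.degrees(np.arctan2(*g_[::-1])))
# foot front edge line z=16, px ~ (265..372, 8)
save('w4c',cv2.resize(im[0:60,250:390],(700,300),interpolation=cv2.INTER_CUBIC))
# spout
sp=ray([(317,255)],c,355); print('spout',sp)
E
```

```text
c0 [508.33127731  65.13108153]
wheel [508.39326072  64.18543866]
40.0 [508.37  64.09  40.04] 1037
60.0 [508.37  64.05  60.07] 1477
80.0 [508.36  64.06  80.12] 1602
96.0 [508.34  64.    96.09] 1829
pencil px [313   0] [322  19] [318  19]
tip [491.77309498 146.42180432 120.        ] base [489.24363748 157.72029065 120.        ]
wheel->pencil 83.89904497200128 101.4257103721861
spout [[508.65677937  57.85623961 355.        ]]
```

View pics/w4c.png

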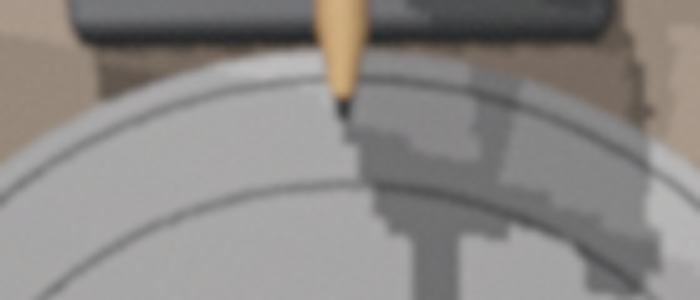

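```bash
python3 - <<'E'
from h import *
import pickle
from scipy.optimize import least_squares
for n in ('w3','w4'):
    c=pickle.load(open(n+'.pkl','rb')); im=np.load(n+'.npy'); d=np.load(n+'_d.npy'); W=cloud(d,c)
    x,y,z=np.moveaxis(W,-1,0); T=np.array(c['pose'])
    m=np.zeros((480,640),bool); m[205:450,190:445]=1
    if n=='w4': tcp=np.array([517.35,14.85]); tz=299.5; psi=101
    else: tcp=np.array([499.5,-269.2]); tz=239; psi=-45
    e=np.array([np.cos(np.radians(psi)),np.sin(np.radians(psi))]); 
    q=np.stack([x-tcp[0],y-tcp[1]],-1); a=q@e; b=q@np.array([-e[1],e[0]]); h=z-tz
    M=m&(h>-70)&(h<70)
    for lo in range(-65,65,10):
        k=M&(h>lo)&(h<lo+10)&(abs(b)<45)&(abs(a)<60)
        if k.sum()>50: print(n,lo,k.sum(),'a',np.round(np.percentile(a[k],[2,50,98]),1),'b',np.round(np.percentile(b[k],[2,50,98]),1))
    k=M&(h>-50)&(h<15)&(abs(b)<28)&(a>10); print('body circ in tool (a fwd,b)',k.sum(),np.round(circ(np.c_[a[k],b[k]]),2))
    f=lambda p:np.hypot(a[k]-p[0],b[k]-p[1])-32; print(least_squares(f,[0,0],loss='soft_l1').x)
    top=M&(h>45)&(h<60); print('rim z',np.median(z[top])-tz)
E
```

```text
w3 -55 2427 a [-25.9 -15.1  31. ] b [-18.3  -0.4  16.8]
w3 -45 1670 a [-27.3 -20.6  31.5] b [-22.6  -0.4  22.3]
w3 -35 1764 a [-27.4 -20.5  31.5] b [-22.9  -0.4  22.6]
w3 -25 2176 a [-27.6 -20.   31.4] b [-23.8  -0.9  22.7]
w3 -15 2637 a [-27.8 -19.3  31.4] b [-24.6  -0.5  23.3]
w3 -5 3173 a [-27.7 -18.2  31.3] b [-25.5  -0.9  24.1]
w3 5 4277 a [-27.8 -16.5  31.2] b [-32.8  -0.6  30.9]
w3 15 5476 a [-27.9 -13.8  30.7] b [-38.   -1.3  36.3]
w3 25 6105 a [-28.  -16.3  29.9] b [-36.8  -0.9  34.9]
w3 35 4683 a [-27.   -6.5  30.8] b [-35.4  -2.9  33.4]
w3 45 5047 a [-15.1   9.3  34.2] b [-34.4 -18.1  32.5]
w3 55 5879 a [ 5.6 30.6 44.6] b [-29.    1.3  27.6]
body circ in tool (a fwd,b) 5353 [-0.41 -0.53 31.79]
[-0.64576433 -0.53651294]
rim z 55.130355714364896
w4 -55 2888 a [-28.6 -17.8  29.1] b [-17.4   1.2  19.3]
w4 -45 1508 a [-29.4 -22.8  29.5] b [-21.5   1.   24.3]
w4 -35 1831 a [-29.5 -22.5  29.5] b [-21.6   1.1  23.9]
w4 -25 2238 a [-29.5 -21.6  29.5] b [-22.4   0.6  24.1]
w4 -15 2740 a [-29.6 -20.8  29.5] b [-23.2   0.6  24.9]
w4 -5 3326 a [-29.5 -19.9  29.5] b [-24.3   0.6  25.6]
w4 5 4588 a [-29.5 -16.8  29.6] b [-34.3   0.5  34.3]
w4 15 5500 a [-29.5 -16.2  28.8] b [-36.3   0.2  37.3]
w4 25 6204 a [-29.4 -17.7  28.4] b [-35.2   0.5  36.2]
w4 35 4585 a [-24.4  -1.9  29.7] b [-33.7 -10.3  34.6]
w4 45 7573 a [-14.9  17.   35.4] b [-28.8  -1.   29.5]
w4 55 2353 a [11.  38.7 44. ] b [-28.3   0.8  29. ]
body circ in tool (a fwd,b) 5599 [-2.29  0.9  31.84]
[-2.47162185  0.90611273]
rim z 53.394160112171676
```

In the same wrist picture the wheel centre is (508.4,64.1) and the held jug's axis is (516.9,12.3), so the shift is +52.5 mm in tool y and +1.5 mm in tool z. The gauge axis is 101.2° and the jaws are at 101°. Moving over, then down to about 6 mm above the wheel.

Request:
servo_tool --commands '[[[200,0,1.5,0.05,0,0,0],[200,0,3.5,0.1,0,0,0],[200,1,5,0.15,0,0,0],[200,3,5.25,0.15,0,0,0],[200,6,5.25,0.15,0,0,0],[200,9,5.25,0.15,0,0,0],[200,11,5.25,0.15,0,0,0],[200,12,5.25,0.15,0,0,0]]]'

```text
time: 7.6
tool_pos: [507.2, 67.4, 177.0]
tcp_rot: [169.7, 89.8, -179.3]
ft_force: [-0.5, 0.3, -3.8]
finger_gap: 63.7
```

Request:
servo_tool --commands '[[[200,2,0,0,0,0,0],[200,3.3,0,0,0,0,0],[200,4,0,0,0,0,0],[200,4.4,0,0,0,0,0],[200,4.4,0,0,0,0,0],[200,4.4,0,0,0,0,0]]]'

```text
time: 8.2
tool_pos: [509.7, 66.7, 137.1]
tcp_rot: [-8.8, 89.9, 2.2]
ft_force: [-0.2, 0.1, -3.5]
finger_gap: 63.4
```

```bash
python3 - <<'E'
from h import *
s=r.sense(); print(s['time'],s['tool_pos'],s['tcp_rot'],s['ft_force'],s['wrist_torque'],s['finger_gap'])
im,d=r.snapshot('side'); save('side2',cv2.resize(im[180:400,230:450],(600,600),interpolation=2))
im,d=r.snapshot('scene'); save('scene2',cv2.resize(im[120:280,280:440],(600,600),interpolation=2))
E
```

```text
8.2 [509.7062415   66.6588068  137.14785942] [-8.76196374 89.92766598  2.23263641] [-0.21509136  0.05349434 -3.47337247] [0.01051543 0.07217988 0.0021364 ] 63.37219422988372
```

View pics/side2.png

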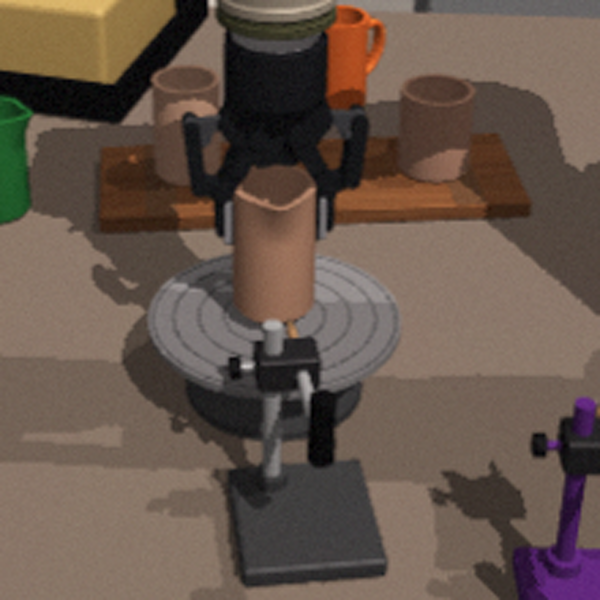

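View pics/scene2.png

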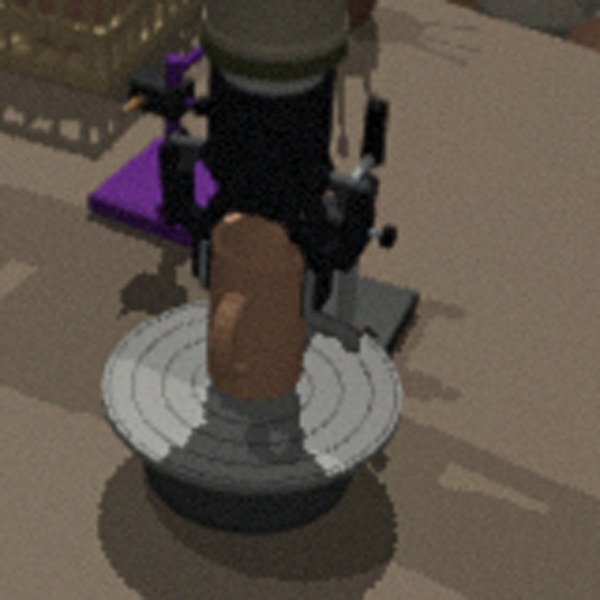

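The spout faces the gauge and the jug is above the middle of the wheel. Lower in small steps watching the force.

Request:
servo_tool --commands '[[[200,0.15,0,0,0,0,0],[200,0.3,0,0,0,0,0],[200,0.45,0,0,0,0,0],[200,0.55,0,0,0,0,0],[200,0.6,0,0,0,0,0],[200,0.6,0,0,0,0,0]]]'

```text
time: 8.9
tool_pos: [509.0, 66.6, 130.1]
tcp_rot: [170.5, 90.0, -178.5]
ft_force: [1.6, 0.6, -3.8]
finger_gap: 63.8
```

Request:
servo_tool --commands '[[[200,0.05,0,0,0,0,0],[200,0.1,0,0,0,0,0],[200,0.1,0,0,0,0,0]]]'

```text
time: 9.2
tool_pos: [509.1, 66.7, 129.2]
tcp_rot: [155.6, 90.0, 166.6]
ft_force: [-0.7, 0.6, -3.5]
finger_gap: 63.6
```

Request:
servo_tool --commands '[[[200,0.05,0,0,0,0,0],[200,0.1,0,0,0,0,0],[200,0.1,0,0,0,0,0]]]'

```text
time: 9.5
tool_pos: [509.1, 66.7, 128.2]
tcp_rot: [159.0, 90.0, 170.0]
ft_force: [-0.0, 0.0, -3.7]
finger_gap: 63.7
```

Request:
servo_tool --commands '[[[200,0.03,0,0,0,0,0],[200,0.06,0,0,0,0,0],[200,0.06,0,0,0,0,0]]]'

```text
time: 9.8
tool_pos: [509.1, 66.6, 127.7]
tcp_rot: [172.3, 90.0, -176.7]
ft_force: [0.5, 0.6, -4.0]
finger_gap: 63.6
```

Request:
servo_tool --commands '[[[200,0.03,0,0,0,0,0],[200,0.06,0,0,0,0,0],[200,0.06,0,0,0,0,0]]]'

```text
time: 10.1
tool_pos: [509.2, 66.6, 127.6]
tcp_rot: [-31.2, 90.0, -20.2]
ft_force: [-3.8, -0.5, 3.5]
finger_gap: 63.5
```

Contact: vertical force went from -4 to +3.5 N. Ease up a hair, then open slowly.

Request:
servo_tool --commands '[[[200,-0.03,0,0,0,0,0],[200,-0.03,0,0,0,0,0]]]'

```text
time: 10.3
tool_pos: [509.2, 66.6, 127.6]
tcp_rot: [-21.8, 90.0, -10.8]
ft_force: [-2.7, -1.3, 2.1]
finger_gap: 63.7
```

Request:
servo_tool --commands '[[[62,0,0,0,0,0,0],[58,0,0,0,0,0,0],[50,0,0,0,0,0,0],[35,0,0,0,0,0,0],[15,0,0,0,0,0,0],[0,0,0,0,0,0,0],[0,0,0,0,0,0,0]]]'

```text
time: 11.0
tool_pos: [509.2, 66.6, 127.4]
tcp_rot: [-5.9, 90.0, 5.1]
ft_force: [0.5, 0.3, 0.0]
finger_gap: 85.3
```

```bash
python3 - <<'E'
from h import *
s=r.sense(); print(s['time'],s['tool_pos'],s['tcp_rot'],s['ft_force'],s['wrist_torque'],s['finger_gap'])
im,d=r.snapshot('wrist'); save('w5',im)
E
```

```text
11.0 [509.16615752  66.63988782 127.40071873] [-5.93356885 89.99712369  5.06401693] [0.48421396 0.25600935 0.00266692] [0.01766654 0.01195842 0.08050124] 85.33688082205673
```

View pics/w5.png

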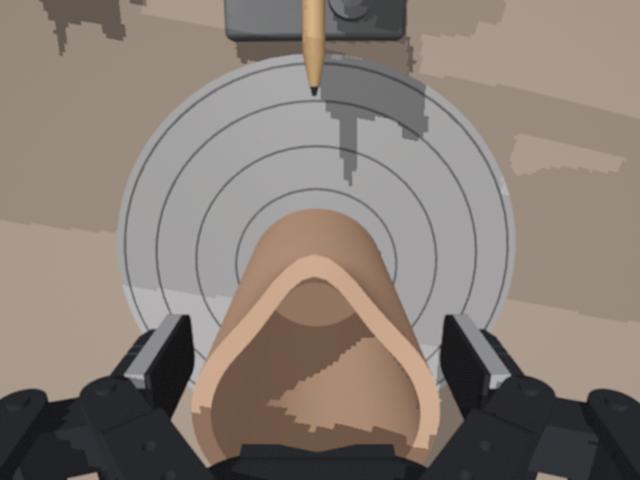

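Jug released and standing, with no residual force. Rise straight up and check its placement.

Request:
servo_tool --commands '[[[0,-2,0,0,0,0,0],[0,-5,0,0,0,0,0],[0,-9,0,0,0,0,0],[0,-13,0,0,0,0,0],[0,-16,-1,0,0,0,0],[0,-18,-2,0,0,0,0],[0,-18,-2,0,0,0,0],[0,-18,-2,0,0,0,0]]]'

```text
time: 11.85
tool_pos: [513.0, 47.0, 307.1]
tcp_rot: [18.1, 90.0, 29.1]
ft_force: [0.3, 0.7, -0.8]
finger_gap: 85.1
```

```bash
cat > meas.py <<'E'
from h import *
import pickle,sys
from scipy.optimize import least_squares
def meas(n,top=True):
    s=r.sense(); c=r.calibration('wrist'); im,d=r.snapshot('wrist'); save(n,im);np.save(n+'.npy',im); np.save(n+'_d.npy',d); pickle.dump(c,open(n+'.pkl','wb'))
    print('t',s['time'],s['tool_pos'],s['tcp_rot'],s['ft_force'])
    W=cloud(d,c); x,y,z=np.moveaxis(W,-1,0)
    C0=np.array([508.4,64.1])
    g=cv2.GaussianBlur(cv2.cvtColor(im,cv2.COLOR_RGB2GRAY).astype(np.float32),(0,0),0.7)
    bh=cv2.morphologyEx(g,cv2.MORPH_BLACKHAT,np.ones((5,5)))
    rr=np.hypot(x-C0[0],y-C0[1]); m=(abs(z-70)<6)&(rr<99)&(bh>6); vv,uu=np.nonzero(m)
    R=ray(np.c_[uu,vv],c,70)[:,:2]; rad=np.array([40,60,80,96.])
    f=lambda p:(lambda q:(q[:,None]-rad)[np.arange(len(q)),abs(q[:,None]-rad).argmin(1)])(np.hypot(R[:,0]-p[0],R[:,1]-p[1]))
    w=least_squares(f,C0,loss='soft_l1',f_scale=1).x; print('wheel',w,len(R))
    # rim at z=180
    M=(z>174)&(z<186)&(np.hypot(x-w[0],y-w[1])<60); cs=max(cv2.findContours(M.astype(np.uint8),0,1)[0],key=cv2.contourArea).reshape(-1,2)
    Q=ray(cs,c,180)[:,:2]; C=np.array(circ(Q))
    for _ in range(8):
        q=np.hypot(*(Q-C[:2]).T); k=abs(q-C[2])<1.5; C=np.array(circ(Q[k]))
    q=Q-C[:2]; a=np.hypot(*q.T); i=a.argmax(); k2=a>39
    print('rim',C,k.sum(),len(Q),'spout',a[i],np.degrees(np.arctan2(*q[k2].mean(0)[::-1])))
    k=(z>80)&(z<145)&(np.hypot(x-w[0],y-w[1])<36); P=W[k]
    f=lambda p:np.hypot(P[:,0]-p[0],P[:,1]-p[1])-32
    if len(P)>50: print('body',len(P),least_squares(f,C[:2],loss='soft_l1').x)
    return W,c,im,w
E
python3 - <<'E'
from meas import *
W,c,im,w=meas('w6')
s=r.sense()
E
```

```text
t 11.85 [513.01517462  47.01619106 307.11355916] [18.14093724 89.98184026 29.11233964] [ 0.28692085  0.71365735 -0.81340031]
wheel [508.34058616  63.96630593] 5660
rim [508.53681867  63.95511153  31.78748017] 228 294 spout 46.68704625266632 101.09497236617445
body 3033 [506.80704662  70.17739623]
```

View pics/w6.png

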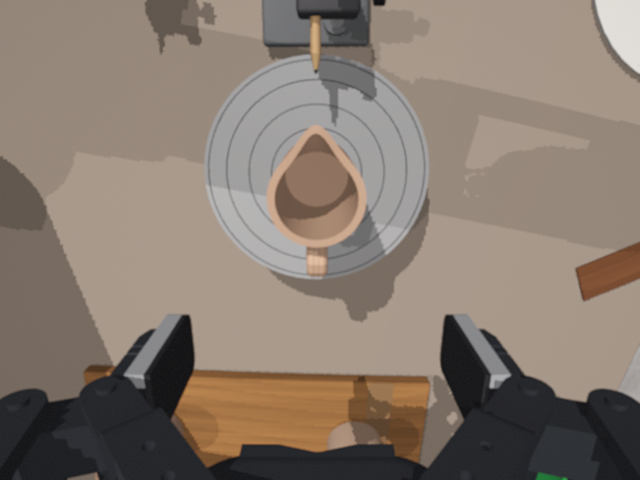

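The jug stands within 0.2 mm of the wheel centre by the rim and ring fit, spout at 101.1°. Next, move so the wrist camera sees the knob and pencil together.

```bash
python3 - <<'E'
from h import *
import pickle
c=pickle.load(open('w6.pkl','rb')); im=np.load('w6.npy')
save('w6c',cv2.resize(im[20:150,260:380],(720,780),interpolation=cv2.INTER_CUBIC)[:600])
for p in [(317,69),(317,70),(317,72)]: 
    t=ray([p],c,120)[0,:2]; e=t-[508.4,64.0]; print(p,t,np.hypot(*e),np.degrees(np.arctan2(*e[::-1])))
E
```

```text
(317, 69) [493.08701532 146.63293278] 84.0398065161965 100.49857606137587
(317, 70) [493.21905853 145.95412431] 83.34830217394705 100.49435093606505
(317, 72) [493.48351275 144.59461685] 81.96336899465803 100.48567450458017
```

View pics/w6c.png

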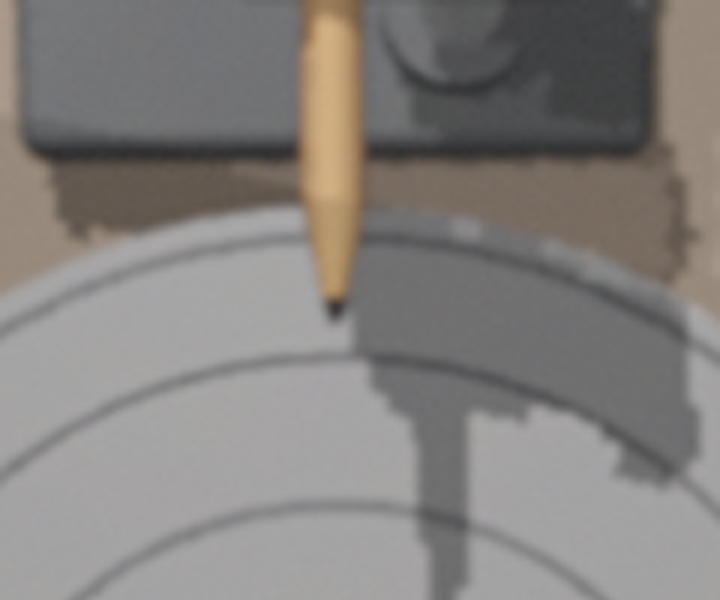

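The pencil tip is about 81.5 mm from the wheel axis, so roughly 49.5 mm of travel to contact. I'll move along the gauge axis to look at the knob.

Request:
servo_tool --commands '[[[0,0,2,0,0,0,0],[0,0,5,0,0,0,0],[0,0,9,0,0,0,0],[0,0,12.5,0,0,0,0],[0,0,15,0,0,0,0],[0,0,15.9,-0.1,0,0,0],[0,0,15.9,-0.1,0,0,0],[0,0,15.9,-0.1,0,0,0]]]'

```text
time: 12.7
tool_pos: [481.4, 202.2, 306.5]
tcp_rot: [-155.2, 89.9, -144.2]
ft_force: [0.0, -0.4, -0.4]
finger_gap: 85.5
```

Request:
servo_tool --commands '[[[120,0,0,0,0,0,0],[120,0,0,0,0,0,0],[120,0,0,0,0,0,0],[120,0,0,0,0,0,0]]]' --force 20

```text
time: 13.1
tool_pos: [481.8, 202.4, 307.5]
tcp_rot: [-8.8, 90.0, 2.2]
ft_force: [-0.0, 0.6, -1.0]
finger_gap: 45.0
```

```bash
python3 - <<'E'
from h import *
import pickle
s=r.sense(); print(s['time'],s['tool_pos'],s['tcp_rot'],s['ft_force'],s['finger_gap'],s['joint_pos'])
n='w7'
c=r.calibration('wrist'); im,d=r.snapshot('wrist'); save(n,im);np.save(n+'.npy',im); np.save(n+'_d.npy',d); pickle.dump(c,open(n+'.pkl','wb'))
W=cloud(d,c); x,y,z=np.moveaxis(W,-1,0)
m=(im.max(-1)<60)&(z>155)&(z<172)&(np.hypot(x-464,y-291)<30); print(m.sum()); P=W[m]
if m.sum(): print(np.median(P,0),np.argwhere(m).mean(0)[::-1],(P.min(0)+P.max(0))/2)
E
```

```text
13.1 [481.84286896 202.39848257 307.4722497 ] [-8.75369189 89.99034073  2.19631143] [-0.0422712   0.56533326 -0.98430598] 45.012179700548344 [ 1.71645251e+01 -5.69231044e+00  9.06896423e+01 -2.50433204e-03
  9.49933366e+01  6.21430362e+00]
175
[466.7666566  286.19124991 164.5737639 ] [318.70857143  88.90857143] [464.15601554 289.12949523 162.27388816]
```

View pics/w7.png

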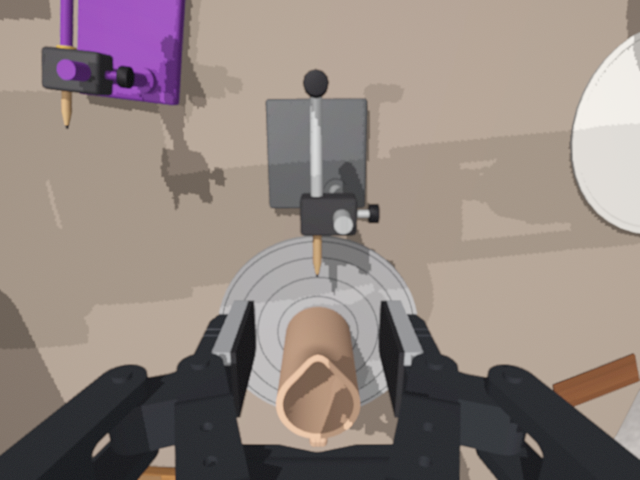

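The knob top is at (316,83), the bar runs straight to the pencil tip at (318,275), and the jug is on the wheel. The purple look-alike is at upper left.

```bash
python3 - <<'E'
from h import *
import pickle
c=pickle.load(open('w7.pkl','rb')); im=np.load('w7.npy')
m=np.zeros((480,640),np.uint8); m[60:110,295:340]=(im.max(-1)[60:110,295:340]<70)
cs=max(cv2.findContours(m,0,1)[0],key=cv2.contourArea); (u,v),rad=cv2.minEnclosingCircle(cs); print('knob px',u,v,rad)
K=ray([(u,v)],c,164)[0]; print('knob',K, 'radius mm',np.linalg.norm(ray([(u+rad,v)],c,164)[0]-K))
print('rows',np.flatnonzero(m.sum(1))[[0,-1]]+60)
a=ray([(316,70),(316,96)],c,164); print(a, np.linalg.norm(a[0]-a[1]))
save('w7c',cv2.resize(im[230:320,270:370],(600,540),interpolation=cv2.INTER_CUBIC))
for p in [(318,275),(318,276)]:
    t=ray([p],c,120)[0]; e=K[:2]-t[:2]; print(t,np.hypot(*e),np.degrees(np.arctan2(*e[::-1])), np.hypot(*(t[:2]-[508.4,64.])))
E
```

```text
knob px 316.01513671875 83.92424011230469 13.07586669921875
knob [463.68670435 289.56267224 164.        ] radius mm 8.305841107861355
rows [131 157]
[[462.07746565 297.82313151 164.        ]
 [465.08218298 282.3046217  164.        ]] 15.806722399935518
[493.31363544 144.52034314 120.        ] 148.03726651211474 101.54465319805078 81.92145052226734
[493.48468782 143.64298142 120.        ] 148.931111553925 101.54157704533486 81.0275942317621
```

View pics/w7c.png

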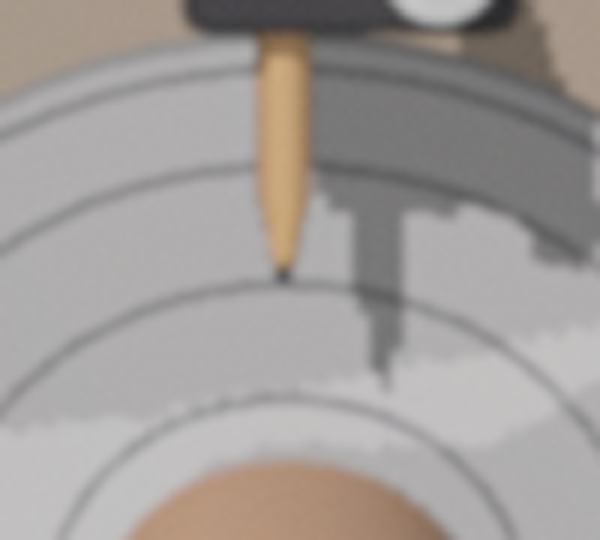

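Knob at (464.4,290.1), tip about 81 mm from the axis. Move over the knob and descend with the jaws half open, across the bar.

Request:
servo_tool --commands '[[[120,0,2.5,0,0,0,0],[120,0,6,0,0,0,0],[120,1,8.5,0,0,0,0],[120,4,8.9,0,0,0,0],[120,7,8.9,0,0,0,0],[120,9,8.9,0,0,0,0],[120,10,8.9,0,0,0,0],[120,10,8.9,0,0,0,0]]]'

```text
time: 13.95
tool_pos: [463.9, 289.8, 205.9]
tcp_rot: [-164.8, 89.8, -153.8]
ft_force: [0.4, 0.2, 0.2]
finger_gap: 45.4
```

```bash
python3 - <<'E'
from h import *
s=r.sense(); print(s['time'],s['tool_pos'],s['tcp_rot'],s['ft_force'],s['finger_gap'],s['joint_pos'])
im,d=r.snapshot('wrist'); save('w8',im)
E
```

```text
13.95 [463.86222347 289.78971599 205.87737242] [-164.7848609    89.83778932 -153.79349918] [0.41266859 0.23977308 0.20625958] 45.362615206141214 [2.66221683e+01 1.68214536e-01 9.55595145e+01 1.18236225e-03
 8.44344774e+01 1.56306902e+01]
```

View pics/w8.png

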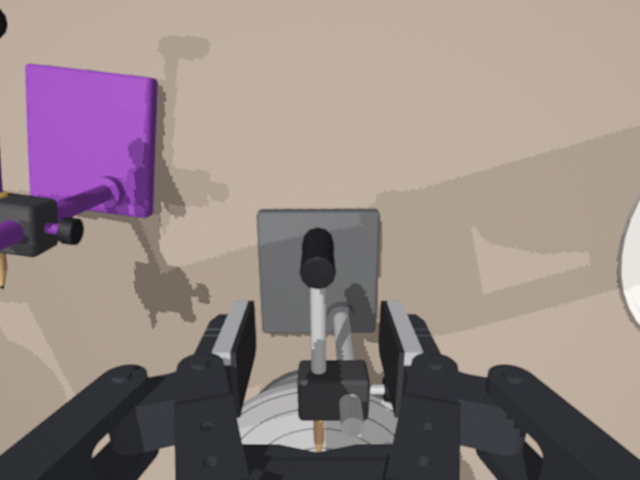

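Knob centred between the fingers (column 318). Go down and pinch.

Request:
servo_tool --commands '[[[120,2,0,0,0,0,0],[120,4.5,0,0,0,0,0],[120,6.5,0,0,0,0,0],[120,7.3,0,0,0,0,0],[120,7.6,0,0,0,0,0],[120,7.6,0,0,0,0,0],[120,7.6,0,0,0,0,0]]]'

```text
time: 14.7
tool_pos: [465.6, 290.7, 133.1]
tcp_rot: [16.3, 89.9, 27.3]
ft_force: [0.5, 0.0, -0.1]
finger_gap: 45.1
```

Request:
servo_tool --commands '[[[180,0,0,0,0,0,0],[195,0,0,0,0,0,0],[205,0,0,0,0,0,0],[215,0,0,0,0,0,0],[230,0,0,0,0,0,0],[230,0,0,0,0,0,0],[230,0,0,0,0,0,0]]]' --force 20

```text
time: 15.4
tool_pos: [463.9, 290.3, 132.1]
tcp_rot: [175.0, 89.9, -174.0]
ft_force: [-6.4, -2.0, 6.3]
finger_gap: 16.6
```

```bash
python3 - <<'E'
from h import *
s=r.sense(); print(s['time'],s['tool_pos'],s['tcp_rot'],s['ft_force'],s['finger_gap'])
im,d=r.snapshot('wrist'); save('w9',im)
im,d=r.snapshot('scene'); save('scene3',cv2.resize(im[100:260,260:460],(750,600),interpolation=2))
E
```

```text
15.4 [463.9265536  290.32257872 132.14628387] [ 174.98387567   89.92547911 -174.00001966] [-6.35729196 -1.96167993  6.33666856] 16.58086587024877
```

View pics/w9.png

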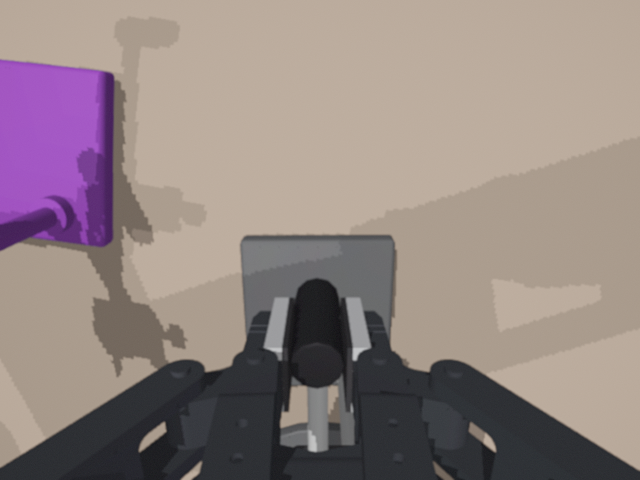

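View pics/scene3.png

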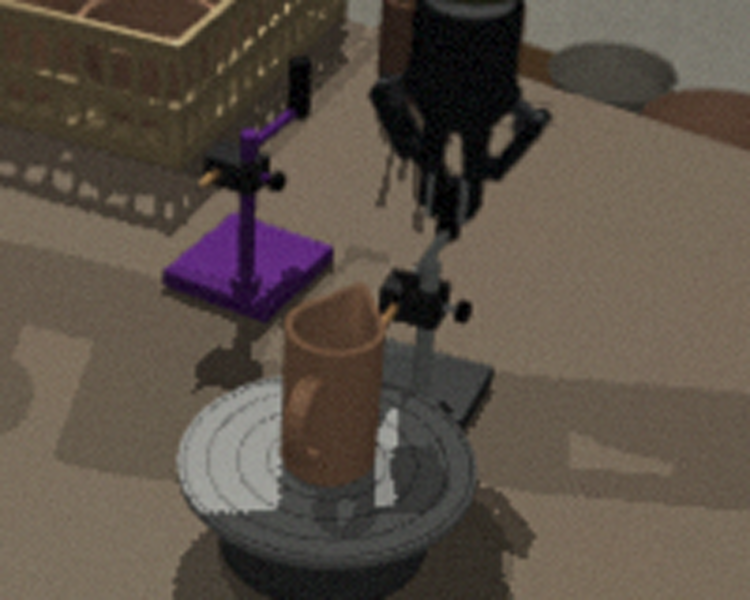

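Pinched at 16.6 mm. I'll trim off the side load (z -0.5 mm) and slide the bar in 45 mm, stopping short of contact.

Request:
servo_tool --commands '[[[230,-0.04,0,-0.05,0,0,0],[230,-0.04,-0.5,-0.05,0,0,0],[230,-0.04,-1.3,-0.05,0,0,0],[230,-0.04,-2.1,-0.05,0,0,0],[230,-0.04,-2.9,-0.05,0,0,0],[230,-0.04,-3.6,-0.05,0,0,0],[230,-0.04,-4,-0.05,0,0,0],[230,-0.04,-4.2,-0.05,0,0,0]]]'

```text
time: 16.3
tool_pos: [472.3, 248.0, 132.2]
tcp_rot: [-117.6, 90.0, -106.6]
ft_force: [-3.4, 0.6, 5.0]
finger_gap: 17.2
```

Request:
servo_tool --commands '[[[230,0,-0.1,0,0,0,0],[230,0,-0.2,0,0,0,0],[230,0,-0.3,0,0,0,0],[230,0,-0.3,0,0,0,0]]]'

```text
time: 16.7
tool_pos: [472.9, 245.3, 132.2]
tcp_rot: [-52.9, 90.0, -41.9]
ft_force: [-3.8, -1.0, 5.7]
finger_gap: 16.6
```

```bash
cat > fs.py <<'E'
from h import *
def fs(n=4,cam='scene'):
    F=[];P=[]
    for i in range(n):
        s=r.sense(); F.append(s['ft_force']); P.append(s['tool_pos']); im,d=r.snapshot(cam)
    F=np.array(F);P=np.array(P); e=np.array([-.194,.981]); z=np.array([.981,.194])
    print(s['time'],'F along +y_t',np.round(F[:,:2]@e,2),'lat',np.round((F[:,:2]@z).mean(),2),'fz',F[:,2].mean().round(2),'pos s',np.round((P[:,:2]-[508.4,64.])@e,2),'lat',np.round(((P[:,:2]-[508.4,64.])@z).mean(),2),'gap',s['finger_gap'])
    return im,d
E
python3 - <<'E'
from fs import *
im,d=fs(4); save('scene4',cv2.resize(im[140:240,300:420],(720,600),interpolation=2))
im,d=r.snapshot('side'); save('side4',cv2.resize(im[230:350,270:414],(720,600),interpolation=2))
E
```

```text
16.85 F along +y_t [-0.23  0.87  0.3  -0.61] lat -4.18 fz 4.85 pos s [184.7  184.7  184.69 184.71] lat 0.35 gap 16.760810974244606
```

View pics/scene4.png

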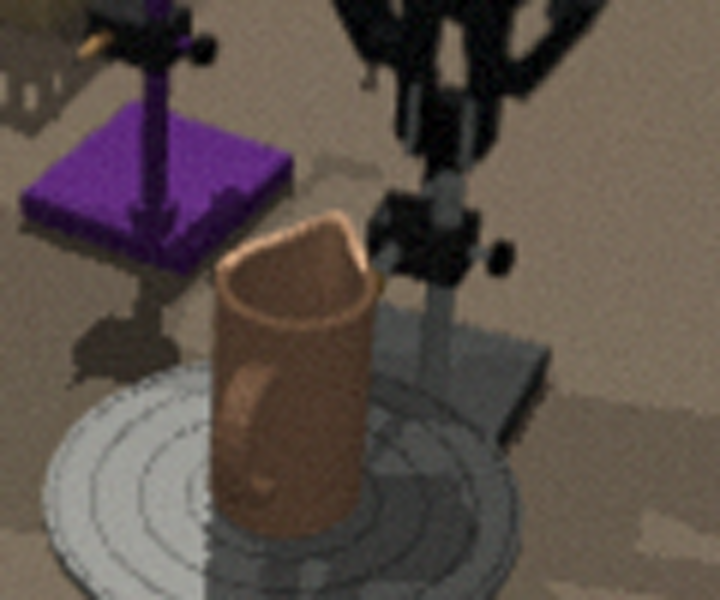

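View pics/side4.png

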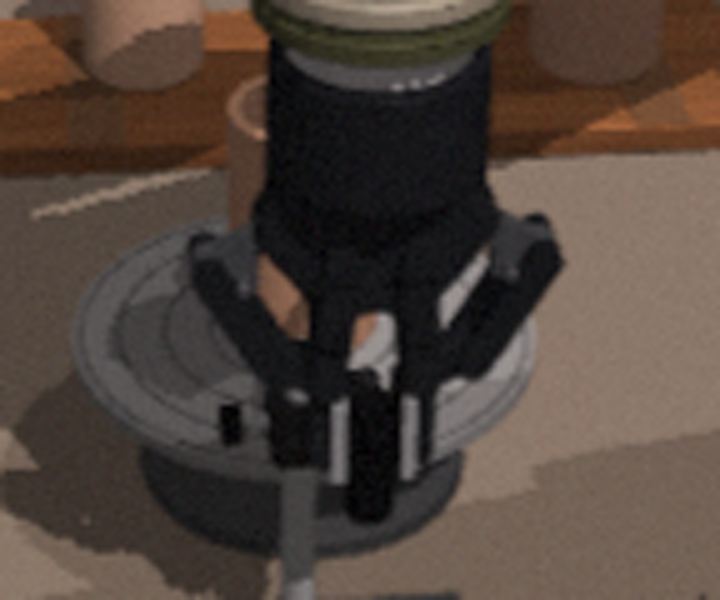

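The pencil is about 3 mm short (tool s = 184.7 → tip ≈ 35). The baseline axial force is about 0. Now small steps with force checks.

Request:
servo_tool --commands '[[[230,0,-0.05,0,0,0,0],[230,0,-0.1,0,0,0,0],[230,0,-0.15,0,0,0,0],[230,0,-0.15,0,0,0,0]]]'

```text
time: 17.35
tool_pos: [473.2, 243.9, 132.2]
tcp_rot: [-23.1, 90.0, -12.1]
ft_force: [-4.7, 0.6, 4.3]
finger_gap: 17.1
```

```bash
python3 - <<'E'
from fs import *
fs(6)
E
```

```text
17.6 F along +y_t [ 1.49 -0.12  0.31  0.    1.41  0.47] lat -4.25 fz 5.13 pos s [183.29 183.29 183.27 183.32 183.31 183.29] lat 0.36 gap 16.659418498603277
```

Request:
servo_tool --commands '[[[230,0,-0.03,0,0,0,0],[230,0,-0.05,0,0,0,0],[230,0,-0.05,0,0,0,0]]]'

```text
time: 17.95
tool_pos: [473.3, 243.4, 132.2]
tcp_rot: [20.7, 90.0, 31.7]
ft_force: [-3.9, 0.5, 4.9]
finger_gap: 16.7
```

```bash
python3 - <<'E'
from fs import *
fs(6)
E
```

```text
18.2 F along +y_t [1.24 1.24 2.41 1.65 0.97 0.56] lat -3.84 fz 5.13 pos s [182.85 182.83 182.82 182.83 182.84 182.84] lat 0.36 gap 16.792304500774737
```

Request:
servo_tool --commands '[[[230,0,-0.03,0,0,0,0],[230,0,-0.05,0,0,0,0],[230,0,-0.05,0,0,0,0]]]'

```text
time: 18.55
tool_pos: [473.4, 243.0, 132.2]
tcp_rot: [4.8, 90.0, 15.8]
ft_force: [-4.1, 0.2, 4.8]
finger_gap: 16.9
```

```bash
python3 - <<'E'
from fs import *
im,d=fs(8)
np.save('sc_a.npy',im)
E
```

```text
18.9 F along +y_t [1.   0.75 1.6  0.66 0.09 1.29 0.49 1.07] lat -3.98 fz 5.23 pos s [182.34 182.32 182.36 182.34 182.34 182.33 182.32 182.33] lat 0.36 gap 17.13841608020628
```

Request:
servo_tool --commands '[[[230,0,-0.03,0,0,0,0],[230,0,-0.05,0,0,0,0],[230,0,-0.05,0,0,0,0]]]'

```text
time: 19.25
tool_pos: [473.5, 242.5, 132.2]
tcp_rot: [7.5, 90.0, 18.4]
ft_force: [-4.5, -0.0, 6.1]
finger_gap: 16.8
```

```bash
python3 - <<'E'
from fs import *
im,d=fs(8)
E
```

```text
19.6 F along +y_t [0.86 0.57 0.35 1.66 1.22 1.7  0.35 1.87] lat -3.98 fz 5.42 pos s [181.87 181.85 181.86 181.84 181.85 181.83 181.86 181.86] lat 0.36 gap 16.727811959573458
```

Request:
servo_tool --commands '[[[230,0,-0.03,0,0,0,0],[230,0,-0.05,0,0,0,0],[230,0,-0.05,0,0,0,0]]]'

```text
time: 19.95
tool_pos: [473.5, 242.3, 132.2]
tcp_rot: [63.0, 90.0, 74.0]
ft_force: [-4.6, 1.0, 6.2]
finger_gap: 16.7
```

```bash
python3 - <<'E'
from fs import *
im,d=fs(8)
E
```

```text
20.3 F along +y_t [1.85 2.41 2.15 2.1  1.68 1.91 2.3  1.8 ] lat -4.01 fz 5.6 pos s [181.69 181.68 181.68 181.67 181.68 181.68 181.69 181.69] lat 0.36 gap 17.12584771152117
```

Clear contact: axial force rose from about 1.1 to 2.0 N, and the tool advanced only 0.17 of the 0.5 mm. The tip is at 31.7 mm from the axis against the jug radius of 32. Stop there and draw the bar back.

Request:
servo_tool --commands '[[[230,0,0.2,0,0,0,0],[230,0,0.6,0,0,0,0],[230,0,1.3,0,0,0,0],[230,0,2.1,0,0,0,0],[230,0,2.9,0,0,0,0],[230,0,3.6,0,0,0,0],[230,0,4.2,0,0,0,0],[230,0,4.6,0,0,0,0]]]'

```text
time: 21.15
tool_pos: [464.6, 287.2, 132.1]
tcp_rot: [-125.1, 90.0, -114.1]
ft_force: [-5.9, -2.9, 6.7]
finger_gap: 16.9
```

Request:
servo_tool --commands '[[[230,0,0.15,0,0,0,0],[230,0,0.3,0,0,0,0],[230,0,0.4,0,0,0,0],[230,0,0.4,0,0,0,0]]]'

```text
time: 21.55
tool_pos: [463.8, 291.0, 132.2]
tcp_rot: [-137.0, 90.0, -126.0]
ft_force: [-6.6, -1.7, 6.9]
finger_gap: 16.7
```

```bash
python3 - <<'E'
from fs import *
fs(4)
E
```

```text
21.7 F along +y_t [-0.39 -0.04  0.33 -0.51] lat -5.99 fz 6.88 pos s [231.31 231.32 231.3  231.28] lat 0.28 gap 16.937663190935503
```

Back to about the start position, with no stop felt yet. Keep pulling in small moves.

Request:
servo_tool --commands '[[[230,0,0.1,-0.02,0,0,0],[230,0,0.2,-0.02,0,0,0],[230,0,0.3,-0.02,0,0,0],[230,0,0.3,-0.02,0,0,0]]]'

```text
time: 22.15
tool_pos: [463.2, 293.8, 132.2]
tcp_rot: [-110.0, 90.0, -99.0]
ft_force: [-4.2, -2.2, 6.0]
finger_gap: 16.7
```

Request:
servo_tool --commands '[[[230,0,0.1,0,0,0,0],[230,0,0.2,0,0,0,0],[230,0,0.3,0,0,0,0],[230,0,0.3,0,0,0,0]]]'

```text
time: 22.55
tool_pos: [462.6, 296.7, 132.1]
tcp_rot: [-117.2, 90.0, -106.2]
ft_force: [-4.6, -0.8, 6.0]
finger_gap: 16.8
```

```bash
python3 - <<'E'
from fs import *
fs(3)
E
```

```text
22.65 F along +y_t [ 0.1 -0.1  0.7] lat -5.57 fz 6.22 pos s [237.19 237.21 237.21] lat 0.25 gap 17.099911793938617
```

Request:
servo_tool --commands '[[[230,0,0.1,0,0,0,0],[230,0,0.2,0,0,0,0],[230,0,0.2,0,0,0,0]]]'

```text
time: 23.0
tool_pos: [462.2, 298.7, 132.1]
tcp_rot: [-119.0, 90.0, -108.1]
ft_force: [-5.1, -1.9, 6.4]
finger_gap: 16.9
```

Request:
servo_tool --commands '[[[230,0,0.1,0,0,0,0],[230,0,0.2,0,0,0,0],[230,0,0.2,0,0,0,0]]]'

```text
time: 23.3
tool_pos: [461.9, 300.6, 132.2]
tcp_rot: [-118.7, 90.0, -107.7]
ft_force: [-5.2, -1.1, 7.3]
finger_gap: 17.2
```

```bash
python3 - <<'E'
from fs import *
fs(2)
im,d=r.snapshot('wrist'); save('w10',im)
E
```

```text
23.35 F along +y_t [-0.08 -1.01] lat -5.26 fz 7.18 pos s [241.18 241.2 ] lat 0.24 gap 16.919388007397583
```

View pics/w10.png

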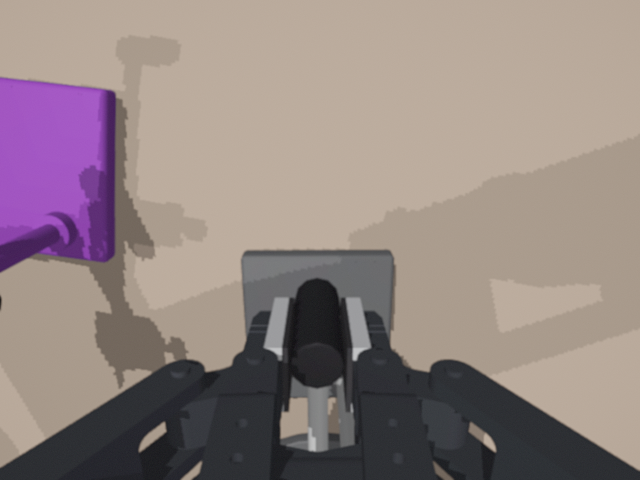

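The knob is still squarely in the grip, so it is following. Continue to the stop.

Request:
servo_tool --commands '[[[230,0,0.1,0,0,0,0],[230,0,0.2,0,0,0,0],[230,0,0.2,0,0,0,0]]]'

```text
time: 23.75
tool_pos: [461.8, 300.7, 132.1]
tcp_rot: [-102.1, 89.8, -91.2]
ft_force: [-4.6, -11.4, 9.0]
finger_gap: 17.1
```

Request:
servo_tool --commands '[[[230,0,0.1,0,0,0,0],[230,0,0.2,0,0,0,0],[230,0,0.2,0,0,0,0]]]'

```text
time: 24.05
tool_pos: [461.8, 300.8, 132.0]
tcp_rot: [-100.6, 89.6, -89.7]
ft_force: [-3.2, -20.4, 10.9]
finger_gap: 16.9
```

End stop reached: axial force is -20 N and the tool has stopped at s ≈ 241.3. Relieve most of the pull, then open.

Request:
servo_tool --commands '[[[230,0,-0.15,0,0,0,0],[230,0,-0.3,0,0,0,0],[230,0,-0.3,0,0,0,0]]]'

```text
time: 24.35
tool_pos: [461.8, 300.7, 132.1]
tcp_rot: [-108.9, 89.9, -98.0]
ft_force: [-5.1, -4.3, 7.1]
finger_gap: 17.2
```

```bash
python3 - <<'E'
from fs import *
fs(3)
E
```

```text
24.45 F along +y_t [-3.2  -4.79 -4.87] lat -5.67 fz 7.27 pos s [241.24 241.28 241.21] lat 0.26 gap 16.84712775066407
```

Request:
servo_tool --commands '[[[195,0,0,0,0,0,0],[180,0,0,0,0,0,0],[150,0,0,0,0,0,0],[120,0,0,0,0,0,0],[110,0,0,0,0,0,0],[110,0,0,0,0,0,0]]]'

```text
time: 25.1
tool_pos: [461.6, 302.4, 131.7]
tcp_rot: [-26.5, 90.0, -15.5]
ft_force: [-0.2, -0.6, -1.3]
finger_gap: 48.4
```

Request:
servo_tool --commands '[[[110,-1.5,0,0,0,0,0],[110,-4,0,0,0,0,0],[110,-8,0,0,0,0,0],[110,-12,0,0,0,0,0],[110,-16,-2,0,0,0,0],[110,-17.5,-6,0,0,0,0],[110,-17.5,-9,0,0,0,0],[110,-17.5,-10,0,0,0,0]]]'

```text
time: 25.9
tool_pos: [481.6, 202.2, 309.3]
tcp_rot: [-6.6, 89.8, 4.3]
ft_force: [0.2, 0.6, -0.6]
finger_gap: 48.7
```

Request:
servo_tool --commands '[[[110,0,-1,0,0,0,0],[110,0,-1,0,0,0,0],[110,0,-1,0,0,0,0]]]'

```text
time: 26.2
tool_pos: [482.2, 195.0, 306.5]
tcp_rot: [153.3, 89.9, 164.3]
ft_force: [1.0, 0.5, 0.2]
finger_gap: 48.5
```

```bash
python3 - <<'E'
from meas import *
W,c,im,w=meas('w11')
m=np.zeros((480,640),np.uint8); m[20:130,280:350]=(im.max(-1)[20:130,280:350]<70)
cs=max(cv2.findContours(m,0,1)[0],key=cv2.contourArea); (u,v),rad=cv2.minEnclosingCircle(cs); K=ray([(u,v)],c,164)[0]; print('knob px',u,v,rad,K,np.hypot(*(K[:2]-w)))
for n in('scene','side'):
    i,d=r.snapshot(n); save(n+'9',i)
E
```

```text
t 26.2 [482.23817219 195.01189295 306.49203737] [153.26269112  89.94982572 164.27765459] [0.99735218 0.52447586 0.17426216]
wheel [508.50944992  63.7352367 ] 3140
rim [508.51689504  65.13061573  32.60208301] 172 233 spout 43.491473931637316 101.22830612110275
body 3899 [508.25306209  65.69424277]
knob px 317.47283935546875 55.66304397583008 15.346110343933105 [461.52814978 298.89104059 164.        ] 239.80303306355344
```

View pics/w11.png

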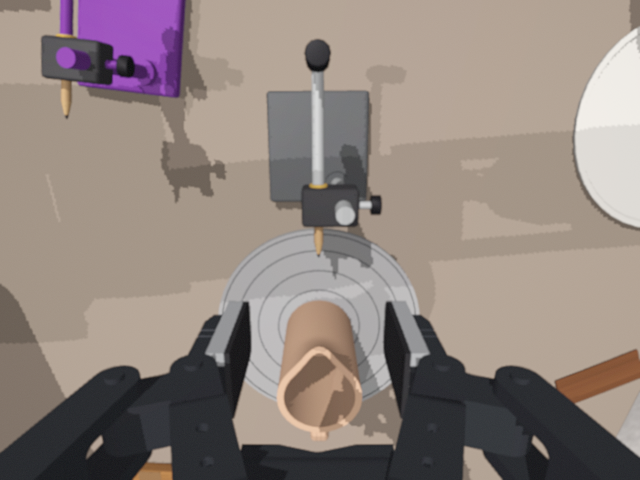

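View pics/scene9.png

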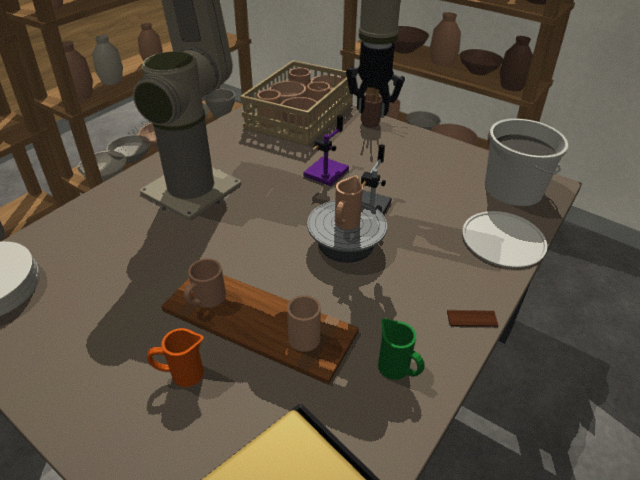

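The bar is back with its collar against the clamp (318,186). The mug and beaker are unmoved. I'll go back to the earlier viewing pose for a like-for-like check that the jug stayed put.

Request:
servo_tool --commands '[[[110,0,-2,0,0,0,0],[80,0,-5,0,0,0,0],[50,0,-9,0,0,0,0],[0,0,-12.5,0,0,0,0],[0,0,-14.5,0,0,0,0],[0,0,-15,0,0,0,0],[0,0,-15,0,0,0,0],[0,0,-15,0,0,0,0]]]'

```text
time: 27.15
tool_pos: [511.1, 48.3, 306.7]
tcp_rot: [104.5, 90.0, 115.5]
ft_force: [-1.0, 0.1, -0.9]
finger_gap: 85.2
```

```bash
python3 - <<'E'
from meas import *
meas('w12')
E
```

```text
t 27.15 [511.06550736  48.26119277 306.7252072 ] [104.48955502  89.9674816  115.53902329] [-1.02455812  0.06559807 -0.91293022]
wheel [508.33695796  63.95159826] 5706
rim [508.33063312  64.15105781  31.97050123] 208 294 spout 46.30822409137798 101.05734009859727
body 3034 [506.57799455  70.1593338 ]
```

View pics/w12.png

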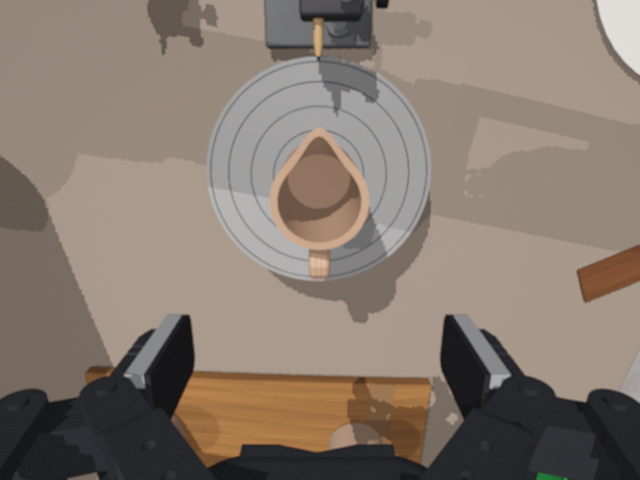

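```bash
python3 - <<'E'
from h import *
import pickle
c=pickle.load(open('w12.pkl','rb')); im=np.load('w12.npy')
save('w12c',cv2.resize(im[20:90,280:364],(720,600),interpolation=cv2.INTER_CUBIC))
for v in (58,59,60,61): print(v,np.hypot(*(ray([(318.5,v)],c,120)[0,:2]-[508.34,63.95])))
E
```

```text
58 93.2690137780487
59 92.58507361623381
60 91.9005241730242
61 91.21536275079553
```

View pics/w12c.png

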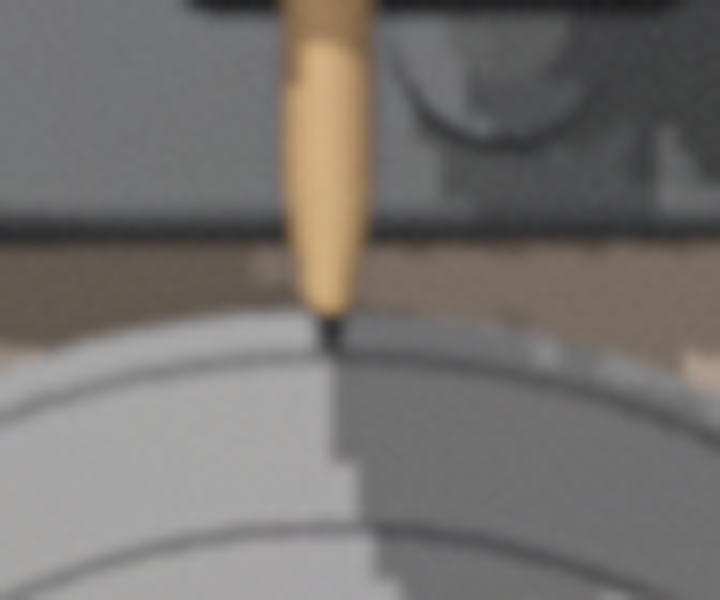

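The tip when fully back is 91.35 mm from the axis. Subtracting the measured 59.6 mm of travel gives 31.75 mm, which matches the jug wall at 32 mm, so contact was real. Handing in.

```bash
python3 - <<'E'
from h import *
print(r.hand_in()); print(r.sense()['time'])
E
```

```text
the job is handed in; nothing more can be done
None
the job is handed in; nothing more can be done
```

The jug stands in the middle of the banding wheel with its spout facing the pencil. The pencil was brought to a light touch under the spout, the bar is fully back, and the job is handed in. My last clock reading before that was about 27 s of the 54 s allowed.

- **Placing:** I set the jug down in sub-millimetre steps, and its net upward force at contact was about 3.5 N. Fitted before and after the touch, its axis is within about 0.2 mm of the wheel centre. The spout points at 101.1°, against a gauge axis of about 101.2–101.5°.
- **Touch:** At contact the axial force rose from about 1.1 to 2.0 N and the bar stalled. The tip came to 31.7 mm from the axis by the knob position, and to 31.75 mm by the full travel of 59.6 mm. Both match the jug wall at 32 mm. No camera could see the contact point, so this rests on force and geometry.
- **Bar:** I pulled it until the end stop was felt, reaching about 20 N on the knob, and the last view shows its collar against the clamp.
- **Checks that disagreed:**
  - One oblique wrist view put the jug rim about 1.4 mm off centre. The matching view from the earlier pose showed 0.2 mm.
  - The depth fit of the jug's body was thrown off by the inside wall, so I ignored it.
- **Other things:** The mug, the beaker and the look-alikes were left alone. In the last overall picture the mug and beaker look unmoved.

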